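# Pack the tube-heating set into its tight carrying box

## Task

Clear the bench by packing the tube-heating set into the blue box: the two angle-shaped guards and the aluminium tube block must all lie level and fully down inside it, nested in each other, with the guards' uprights standing at opposite ends of the box and the block between them. They fit in only one order: the white long guard needs the box floor, the red short guard lies on its base, the block goes on top. Lower each part into place rather than dropping it, let go of everything, and do not disturb the bottles, jar and beaker standing around.

Things in the scene. Friction and masses are not known exactly. Their poses are not given: they have to be found in the camera images.
- box_floor (a point): Blue open-topped plastic box, fixed to the bench. Inside 160 long (x) x 98 wide (y); walls 5 thick, straight up to 50 above the bench, then a lip flaring outward by about 7 up to 61 above the bench, which helps to guide parts in (outside about 180 x 120 at the lip). The same at both ends, so either end may take the long guard's upright. This point: centre of the inner floor, 6 above the bench; x along the box's length, z up.
- long_guard_base (a point): White plastic angle-shaped end guard, L-shaped seen from the side, standing on its base plate at the start. Base plate 154 long (x) x 90 wide (y) x 10 thick; at its +x end an upright plate 10 thick (x), 90 wide (y), rising to 105 above the underside. About 0.2 kg. This point: centre of the underside of the base plate; +x points along the base to the end with the upright, z up.
- long_guard_grip (a point): Same guard: point in the middle of its upright plate (half-way through its thickness and width), 90 above the guard's underside and 15 below the upright's top edge, 72 in +x from the base centre. The plate is 10 thick along x here: pinch it across x, from above. Axes as for the guard.
- short_guard_base (a point): Red plastic angle-shaped end guard, L-shaped seen from the side, standing on its base plate at the start. Base plate 134 long (x) x 90 wide (y) x 10 thick; at its +x end an upright plate 10 thick (x), 90 wide (y), rising to 105 above the underside. About 0.2 kg. This point: centre of the underside of the base plate; +x points along the base to the end with the upright, z up.
- short_guard_grip (a point): Same guard: point in the middle of its upright plate (half-way through its thickness and width), 90 above the guard's underside and 15 below the upright's top edge, 62 in +x from the base centre. The plate is 10 thick along x here: pinch it across x, from above. Axes as for the guard.
- tube_block_base (a point): Aluminium tube-heating block, 112 long (x) x 60 wide (y) x 45 high, with dark bores marked on its top and a black lifting handle above it; 0.55 kg. This point: centre of its underside; x along its length, z up. It may go in either way round, lengthwise.
- tube_block_handle (a point): Centre of the block's black handle bar, 80 above the block's underside: a bar 84 long (x), 14 wide (y), 14 high, on two round posts 68 apart; 28 free between the bar's underside and the block's top. Pinch it across y, from above.
- amber_bottle: Amber bottle, 68 across, about 135 high, a bystander. Origin: centre of its underside.
- blue_cap_jar: Clear jar with blue cap, 64 across, about 95 high, a bystander. Origin: centre of its underside.
- beaker: Clear beaker, 70 across, 90 high, a bystander. Origin: centre of its underside.
- white_bottle: White bottle with red cap, 64 across, about 130 high, a bystander. Origin: centre of its underside.

How it is judged:
By the outcome, as a careful person would: the job done as asked, in the order asked, and still so for the second after the job is handed in, with the robot touching nothing.
It also fails if it takes over 72 s, if anything falls off the work surface, if the arm or the gripper's body presses on something with over 40 N, if the wrist force passes 120 N, or if a joint passes its speed limit or range.

## Robot

A 6-joint arm with a two-finger parallel gripper is mounted at the origin on the work surface. World frame = base frame: x ahead of the robot, y to its left, z up, the work surface at z = 0. Lengths are in m, angles in rad, forces in N, time in s.
With the tool pointing down it reaches from about 0.275 to 0.975 m from the base axis. Payload 8.4 kg.
Tool frame: the origin (TCP) lies on the centre line of the jaws, within the pads' length; the fingertips stand 11 mm ahead of it and the grasp point (between the pads) lies 8 mm behind it; z points along the fingers, y is the direction in which the jaws open and shut (so a half turn about z gives the same grasp; the last joint's range is limited). The gripper opens to 92 mm and grips with 3 to 60 N. Pads are 20 mm wide; open, the fingers measure 128 mm over their backs; the gripper's body (75 mm by 189 mm) begins 69 mm behind the grasp point.
Start: joints at [1.323, 0.353, 1.633, -0, 1.155, -0.002], TCP at [0.152, 0.606, 0.226] pointing down, gripper open.
Joint ranges: [-2.63, 2.63], [-0.92, 2.1], [0.06, 2.66], [-1.3, 4.44], [0, 2.69], [-3.02, 3.02]. Speed limits (rad/s): [2.22, 2.22, 2.79, 3.14, 3.14, 3.14].

## Interface

Orientations are given as [roll, pitch, yaw] about the fixed x, y, z axes, in that order (R = Rz(yaw) Ry(pitch) Rx(roll)).
In Python, from bench import sensors, optics, job, models gives the robot as it stands.
- The arm moves only by the tool move_arm, never from a script. Its argument "motion" is a list of rows, each a list of 4 numbers: the shift along the tool's x, y, z in m, then the turn about the tool's z in rad. A call has 1 to 12 rows; each row shifts and turns the pose as measured when the row begins, along the tool's axes as they then stand; what a row does not reach is not made up. A row lasts 1/8 s, in which the tool goes at most 62.5 mm and 10.7 degrees, less where a joint would pass 70% of its speed; a pose out of reach is approached as far as the arm can. A call with a gripper value outside its range is refused whole. "claw" is the opening, from 0 (shut) to 1 (fully open), set as the call begins (left out, the last holds). The fingers move at their own pace and stop on an object; "grip_force" is the grip in N (left out, the last holds). Time passes only in rows, so rows that do not move let the fingers close. It gives the time, the measured TCP pose, the force and the opening at its end, in the units of the state.
- sensors.state(): the state, without advancing time (a new reading comes with each control period).
- optics.capture(name): name is "side" or "top" or "wrist"; returns the picture (480x640x3 uint8, red, green, blue); there is no depth.
- optics.camera_model(name): a dict with "fovy" (degrees; the focal length in pixels is half the picture's height over the tangent of half this angle, whatever the lens; pixels are square), "cx", "cy" (the principal point, pixels), "R" (3x3) and "t" (3): a world point X has camera coordinates R X + t; the wrist camera has in their place "hand_eye" (4x4, takes a point from camera to tool coordinates, whose origin is the TCP and whose axes are the flange's). Camera axes: x right, y down, z forward; pixel columns grow to the right and rows downward; lengths in m; the calibration is good to about 2 mm. A picture is of the moment at which its call begins: read the wrist's pose just before it. camera_model takes no time and is no camera call.
- job.close_job(): hands the job in, once; it reports no verdict.
Trained networks look in the newest picture that a camera, given by its name, has taken for a name from the list of things; names that differ only in an ending like _2 or _b are one class to them, and where a whole thing is asked for, a point or a joint stands for the part that bears it (a point fixed in the world has none). Each returns a list of dicts, best first, with "conf" (0 to 1); they miss things now and then, are a little off and sometimes report something else, mostly with a low value. They report only what shows in the picture. A call takes as long as a camera call.
- models.find_in(camera, thing): "point" ([column, row] in pixels, amid what is visible of it).
- models.silhouettes(camera, thing): "mask" (480x640 bool, what is visible of it) and "point" ([column, row] in pixels, amid what is visible of it).
The state is a dict: "time": time; "joints": joint angles; "joint_velocities": joint speeds; "effort": joint torques, N m; "position": TCP position; "orientation": TCP orientation; "force": force on the tool from outside, world axes, zero at the start; "wrist_torque": the same for the moment, N m; "finger_gap": opening from 0.0 (shut) to 1.0 (fully open).
Only numpy, scipy, OpenCV 4.12 (cv2) and the standard library are available. Lean on these libraries where they do the work, as an engineer would, in place of code of your own. Each camera call takes 0.05 s, during which the arm holds its last target.

## Working session

There is one attempt and no reset: what is moved stays moved. The work goes in short steps, Python scripts to look and compute and a tool call to move; the robot and the scene stay as the last step left them, time stands still between calls to the robot, and variables do not carry over. Pictures are saved under pics/ and viewed, and the job is handed in when it is done.

Besides the shell and the picture viewer there is one more tool, called as name(argument=value, ...), one argument or row to a line, values as JSON. move_arm: Moves the arm, as the interface text tells. Its arguments: {"type":"object","properties":{"motion":{"type":"array"},"claw":{"type":"number"},"grip_force":{"type":"number"}},"required":["motion"]}

```bash
ls; mkdir -p pics
python3 - <<'E'
from bench import sensors, optics, job, models
import cv2, numpy as np
print(sensors.state())
for n in ["side","top","wrist"]:
    im=optics.capture(n); cv2.imwrite(f"pics/{n}0.png",im[:,:,::-1]); print(n,optics.camera_model(n))
print(sensors.state()['time'])
E
```

```text
pics
{'time': 0.0, 'joints': array([ 1.32261321e+00,  3.53650625e-01,  1.63410920e+00, -1.79559589e-05,
        1.15520686e+00, -2.41950450e-03]), 'joint_velocities': array([ 6.65431265e-04, -1.26982004e-04, -1.02533737e-04,  1.28187117e-05,
       -5.90537246e-04,  1.88254380e-04]), 'effort': array([ 7.56241825e-04, -5.93843472e+01, -3.34216189e+01,  6.99029281e-02,
        2.33228848e-02, -7.92608944e-05]), 'position': array([0.15196218, 0.60575831, 0.22487281]), 'orientation': array([-3.14021858e+00,  1.30930202e-05,  2.89583631e+00]), 'force': array([ 0.32417494, -0.10975972,  0.26740827]), 'wrist_torque': array([-0.01519249,  0.014041  , -0.04317552]), 'finger_gap': 1.0031849570390354}
side {'fovy': 42.92448762324959, 'cx': 319.5298353349313, 'cy': 246.57540187456425, 'R': array([[ 0.69703775, -0.71699029, -0.00795572],
       [-0.47483478, -0.45325034, -0.75438456],
       [ 0.53728047,  0.52961217, -0.65638453]]), 't': array([-0.40932152,  0.32460926,  1.25237937])}
top {'fovy': 56.950894825548716, 'cx': 324.61296668783683, 'cy': 235.6094304745311, 'R': array([[-1.63003399e-04, -9.99973016e-01,  7.34448852e-03],
       [-9.80249282e-01, -1.29270914e-03, -1.97761658e-01],
       [ 1.97765815e-01, -7.23166542e-03, -9.80222620e-01]]), 't': array([-0.00376665,  0.57648328,  1.12749423])}
wrist {'fovy': 70.19382223573501, 'cx': 319.45874730780656, 'cy': 237.38991813948553, 'hand_eye': array([[-5.45775124e-04, -9.66826024e-01, -2.55435201e-01,
         7.28785962e-02],
       [ 9.99999843e-01, -5.60602547e-04, -1.47587617e-05,
        -3.32436174e-04],
       [-1.28928469e-04, -2.55435169e-01,  9.66826178e-01,
        -1.58737684e-01],
       [ 0.00000000e+00,  0.00000000e+00,  0.00000000e+00,
         1.00000000e+00]])}
0.15
```

View pics/top0.png

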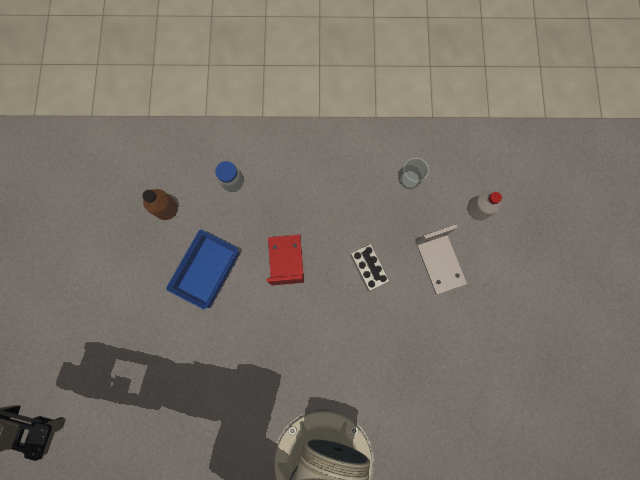

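View pics/side0.png

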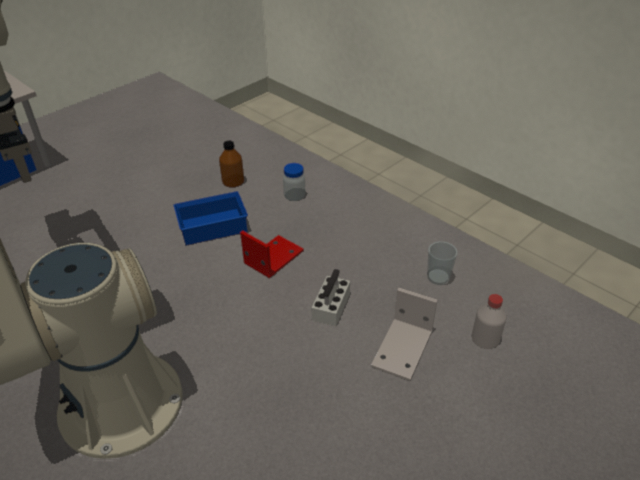

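View pics/wrist0.png

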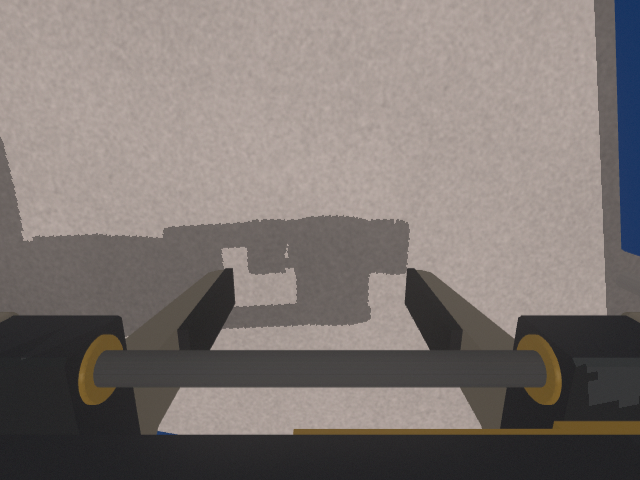

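The top view shows the box at (204,270), the red guard at (286,260) with its upright toward the robot, the block at (370,267) and the white guard at (441,260) with its upright at the far end. I'll fit the poses from the silhouettes in both views.

```bash
cat > h.py <<'E'
import numpy as np, cv2
from scipy.optimize import minimize
def box(x0,x1,y0,y1,z0,z1): return np.array([[x,y,z] for x in(x0,x1) for y in(y0,y1) for z in(z0,z1)])/1000
PARTS={
'long_guard_base':[box(-77,77,-45,45,0,10),box(67,77,-45,45,0,105)],
'short_guard_base':[box(-67,67,-45,45,0,10),box(57,67,-45,45,0,105)],
'tube_block_base':[box(-56,56,-30,30,0,45),box(-42,42,-7,7,73,87),box(-39,-29,-5,5,45,73),box(29,39,-5,5,45,73)],
'box_floor':[np.vstack([box(-85,85,-54,54,-6,44)]),np.vstack([box(-85,85,-54,54,44,44.1),box(-90,90,-60,60,54,55)])],
}
def K(cm): 
    f=240/np.tan(np.radians(cm['fovy'])/2); return f,cm['cx'],cm['cy']
def cam_world(cm,st=None):
    if 'R' in cm: return np.array(cm['R']),np.array(cm['t'])
    from scipy.spatial.transform import Rotation as Ro
    T=np.eye(4);T[:3,:3]=Ro.from_euler('xyz',st['orientation']).as_matrix();T[:3,3]=st['position']
    W=np.linalg.inv(T@np.array(cm['hand_eye'])); return W[:3,:3],W[:3,3]
def proj(X,cm,RT):
    f,cx,cy=K(cm);c=X@RT[0].T+RT[1]; return np.c_[f*c[:,0]/c[:,2]+cx,f*c[:,1]/c[:,2]+cy]
def place(P,p):
    c,s=np.cos(p[2]),np.sin(p[2]); return P@np.array([[c,-s,0],[s,c,0],[0,0,1]]).T+[p[0],p[1],p[3]]
S=4
def render(name,p,cm,RT):
    m=np.zeros((480*S,640*S),np.uint8)
    for P in PARTS[name]:
        h=cv2.convexHull(((proj(place(P,p),cm,RT)+.5)*S).astype(np.float32))
        cv2.fillConvexPoly(m,np.round(h*16).astype(np.int32),255,shift=4)
    return cv2.resize(m,(640,480),interpolation=cv2.INTER_AREA)/255.
def fit(name,p0,views,free=3,z=0.):
    def cost(v):
        p=[*v[:3],z]; return sum(np.abs(render(name,p,cm,RT)-m).sum()/m.sum() for m,cm,RT in views)
    best=None
    for p in p0:
        for d in (1,.2):
            s=np.vstack([p]+[np.array(p)+d*np.array(e) for e in([.02,0,0],[0,.02,0],[0,0,.15])])
            r=minimize(cost,p,method='Nelder-Mead',options=dict(initial_simplex=s,xatol=1e-4,fatol=1e-5,maxiter=200)); p=r.x
        if best is None or r.fun<best.fun: best=r
    return best
def backproj(uv,z,cm,RT):
    f,cx,cy=K(cm);d=RT[0].T@np.array([(uv[0]-cx)/f,(uv[1]-cy)/f,1]);o=-RT[0].T@RT[1]
    return o+d*(z-o[2])/d[2]
E
python3 - <<'E'
from bench import sensors, optics, models
from h import *
import pickle
M={}
for c in ('top','side'):
    optics.capture(c)
    for n in PARTS:
        r=models.silhouettes(c,n)
        M[c,n]=r[0]['mask']; print(c,n,[(round(q['conf'],2),int(q['mask'].sum()),np.round(q['point'])) for q in r])
    for n in('amber_bottle','blue_cap_jar','beaker','white_bottle'):
        r=models.find_in(c,n); print(n,[(round(q['conf'],2),backproj(q['point'],.05,optics.camera_model(c),cam_world(optics.camera_model(c))).round(3)) for q in r])
pickle.dump(M,open('m.pkl','wb'))
for n in PARTS:
    z=.006 if n=='box_floor' else 0
    V=[(M[c,n].astype(float),optics.camera_model(c),cam_world(optics.camera_model(c))) for c in('top','side')]
    v,u=np.nonzero(M['top',n]); g=backproj([u.mean(),v.mean()],.03,V[0][1],V[0][2])
    for use in (V,V[:1],V[1:]):
        r=fit(n,[[g[0],g[1],a] for a in np.arange(-3,3,1.05 if use is V else .8)],use,z=z); print(n,r.x.round(4),round(r.fun,3))
E
```

```text
top long_guard_base [(0.88, 2062, array([439., 259.])), (0.37, 597, array([228., 176.]))]
top short_guard_base [(0.8, 1588, array([286., 261.]))]
top tube_block_base [(0.59, 982, array([369., 265.])), (0.37, 1971, array([442., 265.]))]
top box_floor [(0.66, 3399, array([201., 271.]))]
amber_bottle [(0.89, array([0.674, 0.445, 0.05 ]))]
blue_cap_jar [(0.9, array([0.751, 0.27 , 0.05 ]))]
beaker [(0.64, array([ 0.757, -0.258,  0.05 ])), (0.49, array([ 0.488, -0.117,  0.05 ]))]
white_bottle [(0.85, array([ 0.664, -0.445,  0.05 ])), (0.4, array([ 0.498, -0.314,  0.05 ]))]
side long_guard_base [(0.94, 3624, array([408., 333.]))]
side short_guard_base [(0.9, 1683, array([269., 253.])), (0.25, 739, array([291., 182.]))]
side tube_block_base [(0.55, 1383, array([332., 296.])), (0.27, 1386, array([487., 322.]))]
side box_floor [(0.87, 2939, array([210., 219.])), (0.62, 1322, array([330., 300.]))]
amber_bottle [(0.65, array([0.673, 0.449, 0.05 ])), (0.6, array([ 0.485, -0.136,  0.05 ]))]
blue_cap_jar [(0.76, array([0.737, 0.265, 0.05 ]))]
beaker [(0.64, array([ 0.76 , -0.243,  0.05 ])), (0.31, array([ 0.525, -0.329,  0.05 ]))]
white_bottle [(0.87, array([ 0.668, -0.444,  0.05 ]))]
long_guard_base [ 0.5133 -0.3255  0.3165] 0.089
long_guard_base [ 0.5119 -0.3256  0.3229] 0.034
long_guard_base [ 0.5161 -0.3248  0.3244] 0.03
short_guard_base [0.5231 0.1054 3.2307] 0.143
short_guard_base [ 0.5204  0.1049 -3.0536] 0.037
short_guard_base [0.5253 0.1076 3.2046] 0.062
tube_block_base [ 0.4964 -0.1237 -2.6898] 0.165
tube_block_base [ 0.4951 -0.1242  0.4293] 0.064
tube_block_base [ 0.5004 -0.1225  0.4755] 0.055
box_floor [ 0.4904  0.3191 -0.4615] 0.104
box_floor [0.4886 0.3188 2.677 ] 0.025
box_floor [0.4939 0.3227 2.6832] 0.03
```

```bash
cat > plan.py <<'E'
import numpy as np, sys
from bench import sensors
from scipy.spatial.transform import Rotation as Ro
def plan(wps,step=.055,n=None):
    """wps: list of (x,y,z,yaw)"""
    s=sensors.state(); p=s['position'].copy(); y=s['orientation'][2]
    print('now',round(s['time'],2),p.round(4),s['orientation'].round(4),'gap',round(s['finger_gap'],3),'F',s['force'].round(1))
    for w in wps:
        d=np.array(w[:3])-p; dy=(w[3]-y+np.pi)%(2*np.pi)-np.pi
        k=max(1,int(np.ceil(max(np.linalg.norm(d)/step,abs(dy)/.17))))
        rows=[]
        for i in range(k):
            a=y+dy*i/k; R=Ro.from_euler('xyz',[np.pi,0,a]).as_matrix(); t=R.T@d/k
            rows.append([round(float(v),4) for v in (*t,-dy/k)])
        print(k,rows); p=np.array(w[:3]);y=w[3]
E
python3 -c "
from plan import *
plan([(.524,.246,.30,2.0)])"
```

```text
now 1.05 [0.1521 0.6062 0.2256] [-3.1416  0.      2.8958] gap 1.001 F [0.9 0.1 0.5]
10 [[-0.0448, -0.0259, -0.0074, 0.0896], [-0.047, -0.0218, -0.0074, 0.0896], [-0.0487, -0.0175, -0.0074, 0.0896], [-0.0501, -0.0131, -0.0074, 0.0896], [-0.0511, -0.0085, -0.0074, 0.0896], [-0.0516, -0.0039, -0.0074, 0.0896], [-0.0518, 0.0007, -0.0074, 0.0896], [-0.0515, 0.0053, -0.0074, 0.0896], [-0.0508, 0.0099, -0.0074, 0.0896], [-0.0497, 0.0144, -0.0074, 0.0896]]
```

move_arm(
  motion=[
    [-0.045,-0.026,-0.0075,0.09],
    [-0.047,-0.022,-0.0075,0.09],
    [-0.049,-0.0175,-0.0075,0.09],
    [-0.05,-0.013,-0.0075,0.09],
    [-0.051,-0.0085,-0.0075,0.09],
    [-0.0515,-0.004,-0.0075,0.09],
    [-0.052,0.0005,-0.0075,0.09],
    [-0.0515,0.005,-0.0075,0.09],
    [-0.051,0.01,-0.0075,0.09],
    [-0.05,0.0145,-0.0075,0.09],
    [0,0,0,0],
  ],
  claw=1,
)

```text
time: 2.42
position: [0.5307, 0.2292, 0.3039]
orientation: [3.137, -0.001, 1.968]
force: [-0.8, 0.4, 0.0]
finger_gap: 1.0
```

```bash
cat > look.py <<'E'
import sys
from bench import sensors, optics, models
from h import *
def wlook(name,guess,z,tag,cams=('wrist',)):
    st=sensors.state(); im=optics.capture('wrist'); cv2.imwrite(f'pics/{tag}.png',im[:,:,::-1])
    r=models.silhouettes('wrist',name); cm=optics.camera_model('wrist'); RT=cam_world(cm,st)
    print('now',st['time'],st['position'].round(4),st['orientation'].round(4)); print([(round(q['conf'],2),int(q['mask'].sum())) for q in r])
    if not r: return
    m=r[0]['mask'].astype(float)
    f=fit(name,[guess],[(m,cm,RT)],z=z); print(name,f.x.round(4),round(f.fun,3))
    ov=im[:,:,::-1].copy(); q=render(name,[*f.x,z],cm,RT)
    for mm,c in((m,(0,255,0)),(q,(255,0,255))):
        cs,_=cv2.findContours((mm>.5).astype(np.uint8),cv2.RETR_EXTERNAL,cv2.CHAIN_APPROX_NONE); cv2.drawContours(ov,cs,-1,c,1)
    cv2.imwrite(f'pics/{tag}_ov.png',ov)
    return f.x
E
python3 -c "
from look import *
wlook('box_floor',[.49,.32,-.462],.006,'wbox')"
```

```text
now 2.425 [0.5307 0.2292 0.3039] [ 3.1369e+00 -8.0000e-04  1.9682e+00]
[(0.67, 18467)]
box_floor [ 0.4866  0.3191 -0.4659] 0.017
```

View pics/wbox_ov.png

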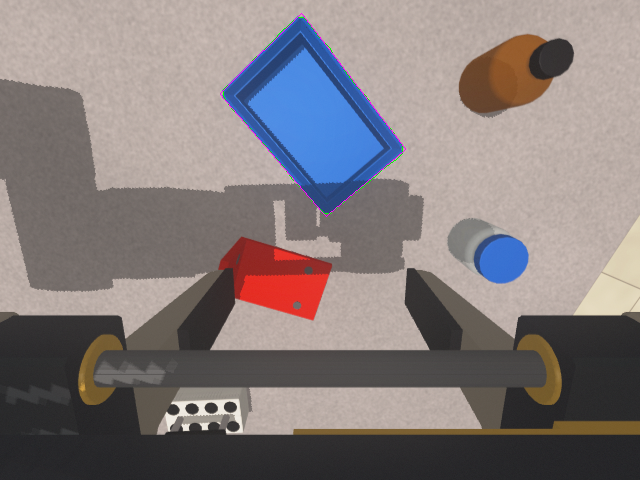

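```bash
python3 -c "
from look import *
x=wlook('box_floor',[.49,.32,-.462],.006,'wbox2')
from plan import *
plan([(.538,-.40,.30,1.893)])"
```

```text
now 2.525 [0.5284 0.2312 0.3032] [ 3.1386e+00 -1.8000e-03  1.9721e+00]
[(0.92, 17935)]
box_floor [ 0.4866  0.3186 -0.4626] 0.024
now 2.62 [0.5275 0.2322 0.3031] [ 3.1390e+00 -1.8000e-03  1.9742e+00] gap 0.997 F [-0.7  0.3 -0.3]
12 [[-0.0488, -0.0199, 0.0003, 0.0068], [-0.0489, -0.0195, 0.0003, 0.0068], [-0.0491, -0.0192, 0.0003, 0.0068], [-0.0492, -0.0189, 0.0003, 0.0068], [-0.0493, -0.0186, 0.0003, 0.0068], [-0.0494, -0.0182, 0.0003, 0.0068], [-0.0496, -0.0179, 0.0003, 0.0068], [-0.0497, -0.0175, 0.0003, 0.0068], [-0.0498, -0.0172, 0.0003, 0.0068], [-0.0499, -0.0169, 0.0003, 0.0068], [-0.05, -0.0165, 0.0003, 0.0068], [-0.0501, -0.0162, 0.0003, 0.0068]]
```

move_arm(
  motion=[
    [-0.049,-0.02,0,0.007],
    [-0.049,-0.0195,0,0.007],
    [-0.049,-0.019,0,0.007],
    [-0.049,-0.019,0,0.007],
    [-0.0495,-0.0185,0,0.007],
    [-0.0495,-0.018,0,0.007],
    [-0.0495,-0.018,0,0.007],
    [-0.05,-0.0175,0,0.007],
    [-0.05,-0.017,0,0.007],
    [-0.05,-0.017,0,0.007],
    [-0.05,-0.0165,0,0.007],
    [-0.03,-0.01,0,0.007],
  ],
)

```text
time: 4.12
position: [0.5451, -0.3764, 0.2988]
orientation: [3.138, -0.006, 1.925]
force: [-0.5, 0.2, 0.8]
finger_gap: 1.002
```

move_arm(
  motion=[
    [0,0,0,0],
    [0,0,0,0],
  ],
)

```text
time: 4.38
position: [0.5457, -0.375, 0.2978]
orientation: [3.139, -0.008, 1.927]
force: [-0.4, 0.5, 0.2]
finger_gap: 1.0
```

```bash
python3 -c "
from look import *
x=wlook('long_guard_base',[.513,-.3255,.32],.0,'wlg')
from plan import *
g=(x[0]+.072*np.cos(x[2]),x[1]+.072*np.sin(x[2])); print(g)
plan([(*g,.16,x[2]+np.pi/2)])"
```

```text
now 4.375 [ 0.5457 -0.375   0.2978] [ 3.1389 -0.0077  1.9269]
[(0.83, 9855)]
long_guard_base [ 0.5104 -0.3258  0.33  ] 0.019
(np.float64(0.5785330763088753), np.float64(-0.3024278196868661))
now 4.47 [ 0.5457 -0.3749  0.2981] [ 3.1388 -0.0072  1.9272] gap 1.001 F [-0.4  0.   0.5]
3 [[0.0188, 0.0187, 0.046, 0.0088], [0.019, 0.0185, 0.046, 0.0088], [0.0192, 0.0183, 0.046, 0.0088]]
```

View pics/wlg_ov.png

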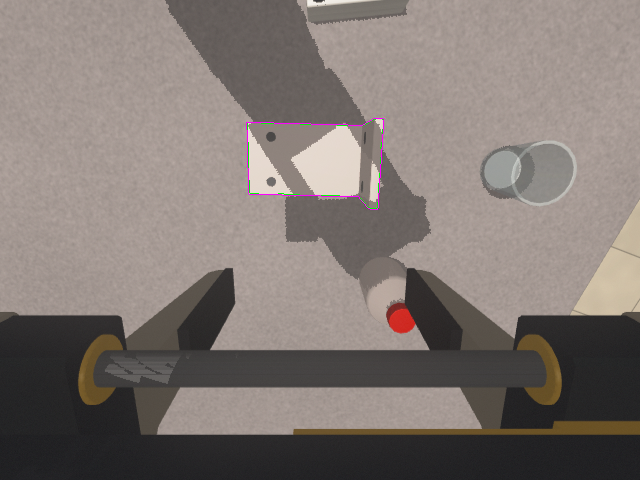

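move_arm(
  motion=[
    [0.019,0.0185,0.046,0.009],
    [0.019,0.0185,0.046,0.009],
    [0.018,0.018,0.04,0.009],
    [0,0,0,0],
    [0,0,0,0],
  ],
)

```text
time: 5.1
position: [0.5813, -0.2965, 0.1675]
orientation: [3.135, -0.003, 1.906]
force: [-0.1, 0.7, 0.7]
finger_gap: 1.0
```

```bash
python3 -c "
from plan import *
plan([(.5785,-.3024,.15,1.90),(.5785,-.3024,.082,1.90)],.04)"
```

```text
now 5.1 [ 0.5813 -0.2965  0.1675] [ 3.1355e+00 -2.8000e-03  1.9063e+00] gap 1.0 F [-0.1  0.7  0.7]
1 [[-0.0047, -0.0046, 0.0175, 0.0063]]
2 [[0.0, -0.0, 0.034, -0.0], [0.0, -0.0, 0.034, -0.0]]
```

move_arm(
  motion=[
    [-0.0045,-0.0045,0.018,0.006],
    [0,0,0.034,0],
    [0,0,0.028,0],
    [0,0,0,0],
    [0,0,0,0],
  ],
)

```text
time: 5.72
position: [0.5805, -0.3081, 0.0901]
orientation: [3.129, 0.005, 1.897]
force: [-0.2, 0.5, 0.8]
finger_gap: 1.0
```

```bash
python3 -c "
from plan import *
plan([(.5785,-.3024,.082,1.90)],.04)
from look import *
im=optics.capture('wrist'); cv2.imwrite('pics/g1.png',im[:,:,::-1])"
```

```text
now 5.72 [ 0.5805 -0.3081  0.0901] [3.1292 0.0053 1.8965] gap 1.0 F [-0.2  0.5  0.8]
1 [[0.0061, -0.0, 0.0081, -0.0035]]
```

View pics/g1.png

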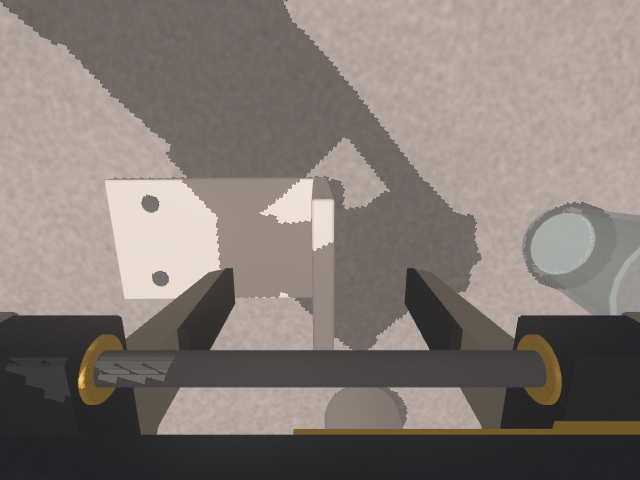

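move_arm(
  motion=[
    [0.006,0,0.008,-0.0035],
    [0,0,0,0],
    [0,0,0,0],
  ],
)

```text
time: 6.15
position: [0.5795, -0.3026, 0.0838]
orientation: [3.127, 0.008, 1.9]
force: [-0.1, -0.2, 0.4]
finger_gap: 0.997
```

```bash
python3 -c "
from plan import *
plan([(.5785,-.3024,.082,1.90)],.04)"
```

```text
now 6.15 [ 0.5795 -0.3026  0.0838] [3.1271 0.0077 1.9003] gap 0.997 F [-0.1 -0.2  0.4]
1 [[0.0005, -0.0009, 0.0018, 0.0003]]
```

move_arm(
  motion=[
    [0,0,0.001,0],
    [0,0,0,0],
    [0,0,0,0],
    [0,0,0,0],
    [0,0,0,0],
    [0,0,0,0],
    [0,0,0,0],
  ],
  claw=0,
  grip_force=40,
)

```text
time: 7.02
position: [0.5798, -0.3027, 0.0831]
orientation: [3.127, 0.008, 1.9]
force: [-0.3, -0.3, -0.6]
finger_gap: 0.263
```

move_arm(
  motion=[
    [0,0,0,0],
    [0,0,0,0],
    [0,0,0,0],
  ],
)

```text
time: 7.4
position: [0.5796, -0.3028, 0.0836]
orientation: [3.127, 0.008, 1.901]
force: [-1.5, 0.4, 3.5]
finger_gap: 0.107
```

move_arm(
  motion=[
    [0,0,-0.015,0],
    [0,0,-0.03,0],
    [0,0,-0.045,0],
    [0,0,-0.05,0],
    [0,0,-0.02,0],
    [0,0,0,0],
  ],
)

```text
time: 8.15
position: [0.5766, -0.3016, 0.2507]
orientation: [3.126, 0.007, 1.9]
force: [-0.6, -1.3, -2.3]
finger_gap: 0.106
```

```bash
python3 -c "
from plan import *
b=np.array([.4868,.3188]);a=-.4640
g=b+.072*np.array([np.cos(a),np.sin(a)]);print(g)
plan([(*g,.245,a+np.pi/2)],.055)
from look import *
x=wlook('long_guard_base',[.511,-.3258,.33],sensors.state()['position'][2]-.082,'held1')
p=sensors.state()['position']; print(p[:2]-x[:2], np.hypot(*(p[:2]-x[:2])))"
```

```text
[0.55118741 0.28657793]
now 8.15 [ 0.5766 -0.3016  0.2507] [3.126  0.0072 1.9   ] gap 0.106 F [-0.6 -1.3 -2.3]
11 [[0.0513, 0.0151, 0.0005, 0.0721], [0.0523, 0.0114, 0.0005, 0.0721], [0.053, 0.0076, 0.0005, 0.0721], [0.0534, 0.0037, 0.0005, 0.0721], [0.0535, -0.0001, 0.0005, 0.0721], [0.0534, -0.004, 0.0005, 0.0721], [0.0529, -0.0078, 0.0005, 0.0721], [0.0522, -0.0116, 0.0005, 0.0721], [0.0513, -0.0154, 0.0005, 0.0721], [0.05, -0.019, 0.0005, 0.0721], [0.0485, -0.0226, 0.0005, 0.0721]]
now 8.15 [ 0.5766 -0.3016  0.2507] [3.126  0.0072 1.9   ]
[(0.85, 26873)]
long_guard_base [ 0.5067 -0.3244  0.3342] 0.131
[0.06905106 0.02324249] 0.07285782419729184
```

View pics/held1_ov.png

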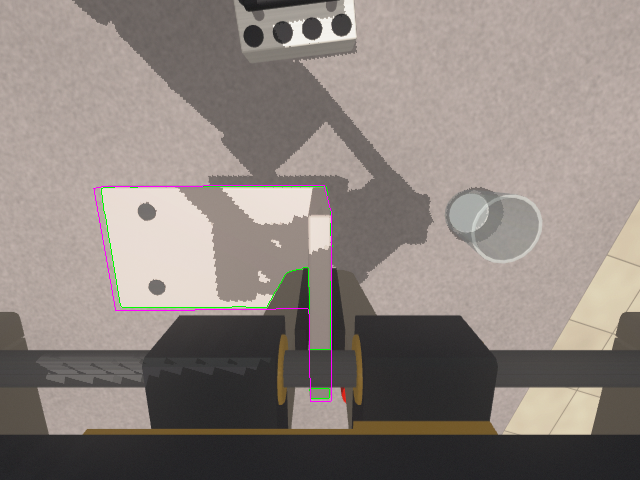

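move_arm(
  motion=[
    [0.035,0.01,0,0.072],
    [0.052,0.0115,0,0.072],
    [0.053,0.0075,0,0.072],
    [0.0535,0.0035,0,0.072],
    [0.0535,0,0,0.072],
    [0.0535,-0.004,0,0.072],
    [0.053,-0.008,0,0.072],
    [0.052,-0.0115,0,0.072],
    [0.051,-0.0155,0,0.072],
    [0.05,-0.019,0,0.072],
    [0.035,-0.016,0,0.07],
    [0,0,0,0],
  ],
)

```text
time: 9.75
position: [0.5476, 0.271, 0.2278]
orientation: [-3.131, 0.008, 1.081]
force: [-0.3, -0.1, -2.4]
finger_gap: 0.103
```

```bash
python3 -c "
from plan import *
b=np.array([.4868,.3188]);a=-.4640
g=b+.072*np.array([np.cos(a),np.sin(a)])
plan([(*g,.20,a+np.pi/2)],.04)"
```

```text
now 9.75 [0.5476 0.271  0.2278] [-3.1307  0.0081  1.0813] gap 0.103 F [-0.3 -0.1 -2.4]
1 [[0.0155, -0.0041, 0.0278, -0.0255]]
```

move_arm(
  motion=[
    [0.0155,-0.004,0.028,-0.0255],
    [0,0,0,0],
    [0,0,0,0],
    [0,0,0,0],
  ],
)

```text
time: 10.25
position: [0.5498, 0.2833, 0.1969]
orientation: [-3.129, 0.013, 1.108]
force: [0.6, 0.9, -2.6]
finger_gap: 0.109
```

```bash
python3 -c "
from plan import *
b=np.array([.4868,.3188]);a=-.4640
g=b+.072*np.array([np.cos(a),np.sin(a)])
plan([(*g,.18,a+np.pi/2)],.04)
from look import *
for c in('top','side','wrist'):
  im=optics.capture(c)[:,:,::-1]
  if c=='top': im=cv2.resize(im[180:360,120:360],None,fx=3,fy=3)
  if c=='side': im=cv2.resize(im[80:280,120:380],None,fx=3,fy=3)
  cv2.imwrite(f'pics/a_{c}.png',im)"
```

```text
now 10.25 [0.5498 0.2833 0.1969] [-3.1286  0.013   1.1083] gap 0.109 F [ 0.6  0.9 -2.6]
1 [[0.0035, -0.0002, 0.0169, 0.0015]]
```

View pics/a_side.png

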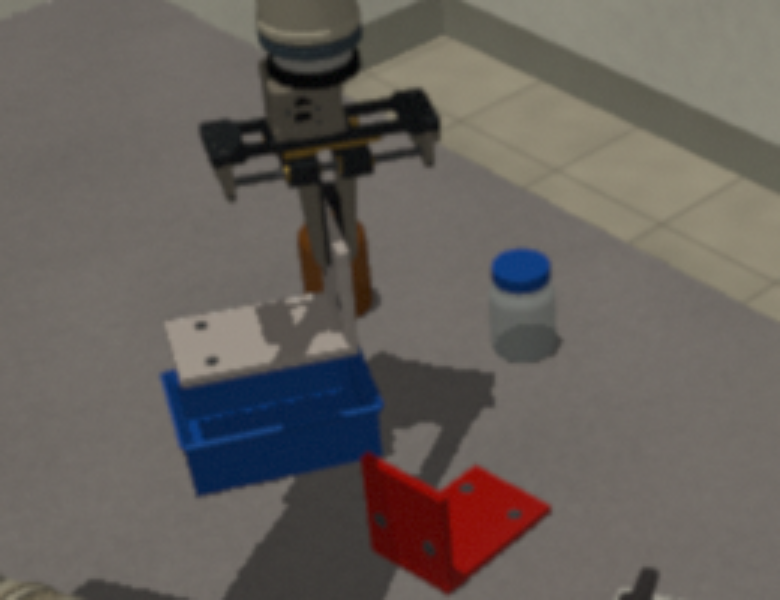

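View pics/a_wrist.png

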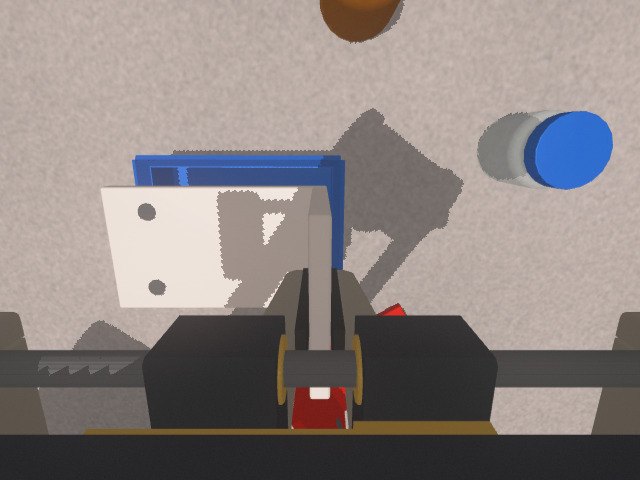

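move_arm(
  motion=[
    [0.0035,0.0015,0.017,0.0015],
    [0,0,0,0],
    [0,0,0.02,0],
    [0,0,0,0],
    [0,0,0,0],
  ],
)

```text
time: 11.02
position: [0.5531, 0.2862, 0.1594]
orientation: [-3.13, 0.011, 1.106]
force: [1.4, -0.4, -2.3]
finger_gap: 0.103
```

```bash
python3 -c "
from plan import *
b=np.array([.4868,.3188]);a=-.4640
g=b+.0735*np.array([np.cos(a),np.sin(a)])
plan([(*g,.15,a+np.pi/2)],.04)
from look import *
for c in('side','wrist'):
  im=optics.capture(c)[:,:,::-1]
  if c=='side': im=cv2.resize(im[130:260,140:300],None,fx=4,fy=4,interpolation=cv2.INTER_CUBIC)
  cv2.imwrite(f'pics/b_{c}.png',im)"
```

```text
now 11.03 [0.5531 0.2862 0.1594] [-3.1297  0.0112  1.1065] gap 0.103 F [ 1.4 -0.4 -2.3]
1 [[-0.0005, -0.0003, 0.0094, -0.0003]]
```

View pics/b_side.png

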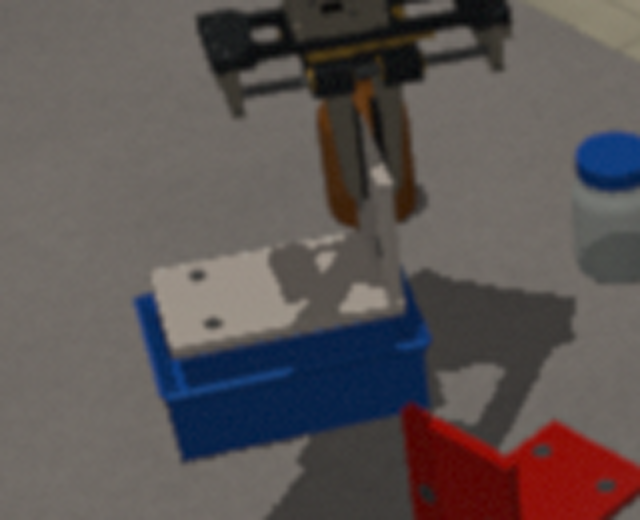

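View pics/b_wrist.png

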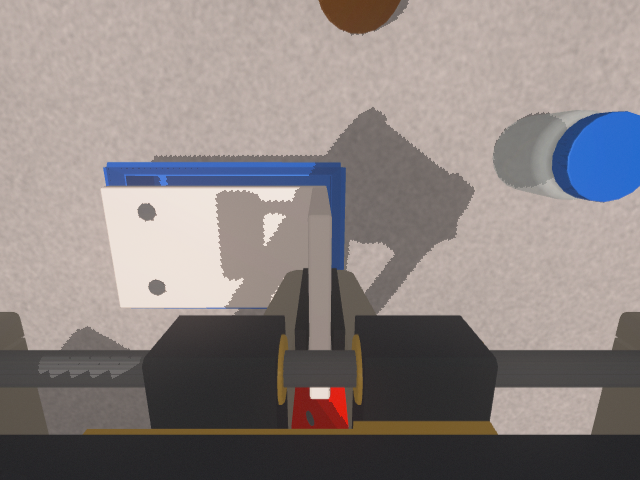

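```bash
cat > chk.py <<'E'
from look import *
def ovl(tag,bp=(.4868,.3188,-.4640)):
    st=sensors.state(); im=optics.capture('wrist')[:,:,::-1].copy(); cm=optics.camera_model('wrist'); RT=cam_world(cm,st)
    print(st['position'].round(4),st['orientation'].round(4),'F',st['force'].round(1),round(st['finger_gap'],3),round(st['time'],2))
    for (hx,hy,z,c) in((90,60,55,(0,255,0)),(80,49,44,(0,255,255)),(80,49,0,(255,0,255))):
        q=np.array([[-hx,-hy,z],[hx,-hy,z],[hx,hy,z],[-hx,hy,z]])/1000
        cv2.polylines(im,[np.round(proj(place(q,[*bp,.006]),cm,RT)*16).astype(np.int32)],True,c,1,cv2.LINE_AA,4)
    cv2.imwrite(f'pics/{tag}.png',im)
E
python3 -c "
from chk import *
ovl('c_wrist')"
```

```text
[0.5529 0.2862 0.1594] [-3.1297  0.0112  1.1065] F [-0.2 -0.1 -2.3] 0.107 11.12
```

View pics/c_wrist.png

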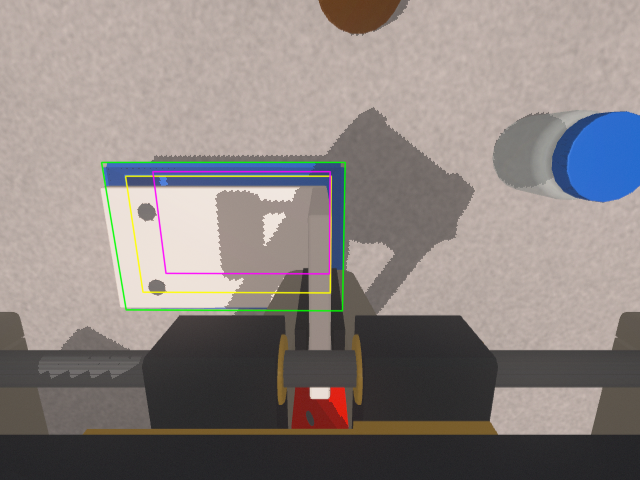

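move_arm(
  motion=[
    [0,0,0.012,0],
    [0,0,0.012,0],
    [0,0,0.008,0],
    [0,0,0,0],
  ],
)

```text
time: 11.68
position: [0.5524, 0.286, 0.1253]
orientation: [-3.13, 0.011, 1.107]
force: [0.9, -0.3, -2.0]
finger_gap: 0.107
```

```bash
python3 -c "
from chk import *
ovl('d_wrist')
from plan import *
b=np.array([.4868,.3188]);a=-.4640
g=b+.0735*np.array([np.cos(a),np.sin(a)])
plan([(*g,.10,a+np.pi/2)],.02)"
```

```text
[0.5524 0.286  0.1253] [-3.1298  0.0111  1.1065] F [ 0.9 -0.3 -2. ] 0.107 11.68
now 11.72 [0.5526 0.2861 0.1257] [-3.1302  0.0106  1.1065] gap 0.104 F [-0.   0.1 -1.4]
2 [[-0.0001, 0.0, 0.0129, -0.0002], [-0.0001, 0.0, 0.0129, -0.0002]]
```

View pics/d_wrist.png

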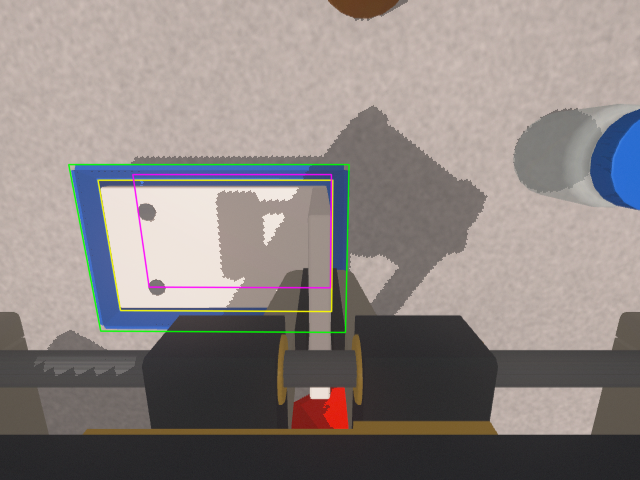

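move_arm(
  motion=[
    [0.001,0.001,0.006,0],
    [0,0,0.01,0],
    [0,0,0.008,0],
    [0,0,0.004,0],
    [0,0,0,0],
  ],
)

```text
time: 12.35
position: [0.5538, 0.2866, 0.0959]
orientation: [-3.13, 0.01, 1.106]
force: [0.2, -0.6, -3.1]
finger_gap: 0.106
```

```bash
python3 -c "
from chk import *
ovl('e_wrist')
im=optics.capture('side')[:,:,::-1]; cv2.imwrite('pics/e_side.png',cv2.resize(im[130:260,140:300],None,fx=4,fy=4,interpolation=cv2.INTER_CUBIC))"
```

```text
[0.5538 0.2866 0.0959] [-3.1304  0.0102  1.1064] F [ 0.2 -0.6 -3.1] 0.106 12.35
```

View pics/e_wrist.png

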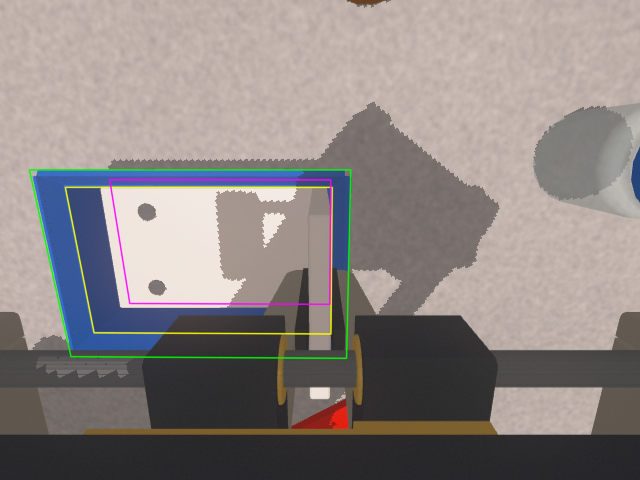

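View pics/e_side.png

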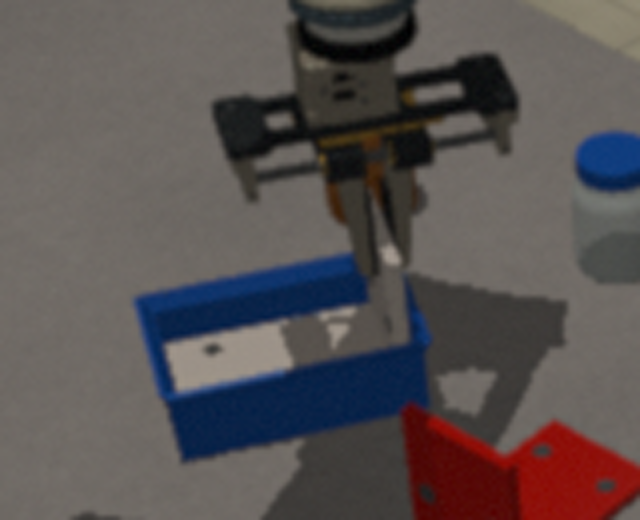

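move_arm(
  motion=[
    [0,0,0.005,0],
    [0,0,0.002,0],
    [0,0,0.002,0],
    [0,0,0.001,0],
  ],
)

```text
time: 12.95
position: [0.5546, 0.287, 0.0891]
orientation: [-3.132, 0.008, 1.106]
force: [-3.7, -1.5, 6.1]
finger_gap: 0.106
```

move_arm(
  motion=[
    [0,0,0.002,0],
    [0,0,0.001,0],
    [0,0,0,0],
  ],
)

```text
time: 13.32
position: [0.5547, 0.287, 0.0894]
orientation: [-3.132, 0.008, 1.106]
force: [0.2, 0.2, -2.9]
finger_gap: 0.104
```

```bash
python3 -c "
from chk import *
ovl('f_wrist')
im=optics.capture('side')[:,:,::-1]; cv2.imwrite('pics/f_side.png',cv2.resize(im[130:260,140:300],None,fx=4,fy=4,interpolation=cv2.INTER_CUBIC))"
```

```text
[0.5547 0.287  0.0894] [-3.1322  0.0076  1.1064] F [ 0.2  0.2 -2.9] 0.104 13.32
```

View pics/f_wrist.png

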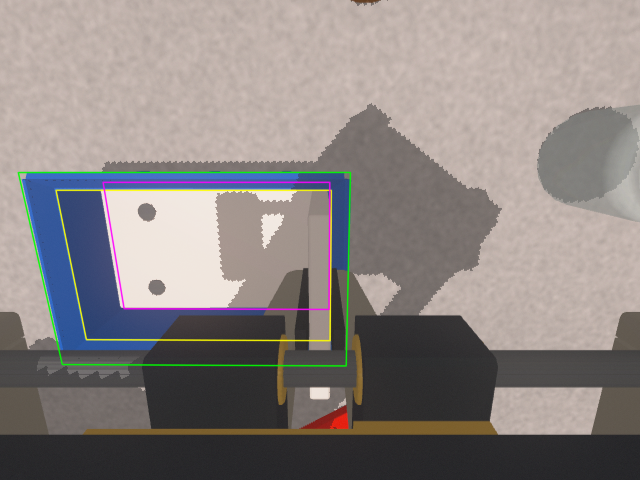

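move_arm(
  motion=[
    [0,0,0.001,0],
    [0,0,0,0],
    [0,0,0,0],
  ],
  claw=0.5,
)

```text
time: 13.8
position: [0.5551, 0.2873, 0.088]
orientation: [-3.132, 0.007, 1.106]
force: [-0.1, -0.6, 0.0]
finger_gap: 0.407
```

move_arm(
  motion=[
    [0,0,-0.02,0],
    [0,0,-0.05,0],
    [0,0,-0.055,0],
    [0,0,-0.055,0],
    [0,0,-0.02,0],
    [0,0,0,0],
  ],
)

```text
time: 14.55
position: [0.5578, 0.2879, 0.3017]
orientation: [-3.135, 0.003, 1.106]
force: [-0.5, -0.5, 0.5]
finger_gap: 0.503
```

```bash
python3 -c "
from chk import *
ovl('g_wrist')
x=wlook('long_guard_base',[.4866,.3188,-.464],.006,'g2')
im=optics.capture('side')[:,:,::-1]; cv2.imwrite('pics/g_side.png',cv2.resize(im[130:260,140:300],None,fx=4,fy=4,interpolation=cv2.INTER_CUBIC))
from plan import *
# short guard view: center at tool +x .08
p=np.array([.522,.105]); yaw=.078+np.pi/2
t=p-.08*np.array([np.cos(yaw),np.sin(yaw)])
plan([(*t,.28,yaw)])
"
```

```text
[0.5578 0.2879 0.3017] [-3.1354  0.0032  1.1064] F [-0.5 -0.5  0.5] 0.503 14.55
now 14.6 [0.5576 0.2877 0.3007] [-3.1347  0.0041  1.1063]
[(0.82, 8122), (0.39, 3811)]
long_guard_base [ 0.4886  0.3195 -0.4635] 0.03
now 14.75 [0.5564 0.2871 0.2973] [-3.1315  0.0085  1.1064] gap 0.502 F [ 0.   0.2 -0. ]
5 [[-0.0494, 0.0184, 0.0035, -0.1085], [-0.0511, 0.013, 0.0035, -0.1085], [-0.0522, 0.0074, 0.0035, -0.1085], [-0.0527, 0.0017, 0.0035, -0.1085], [-0.0525, -0.004, 0.0035, -0.1085]]
```

View pics/g2_ov.png

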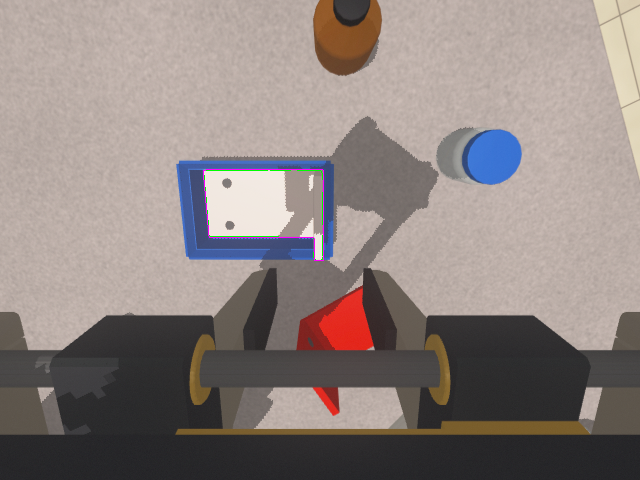

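View pics/g_side.png

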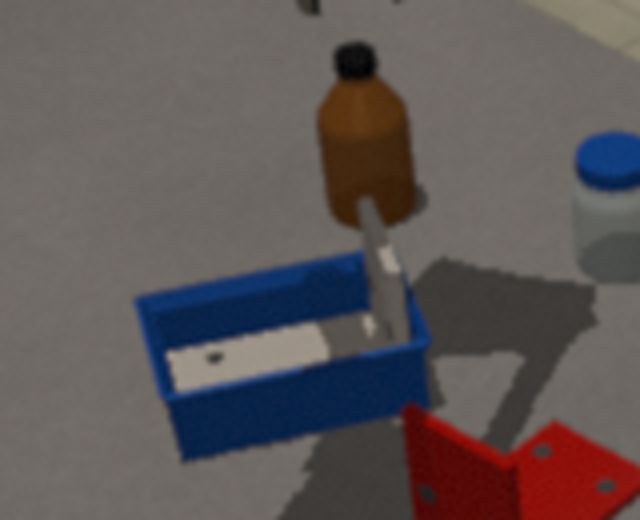

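move_arm(
  motion=[
    [-0.049,0.0185,0.003,-0.108],
    [-0.051,0.013,0.003,-0.108],
    [-0.052,0.0075,0.003,-0.108],
    [-0.0525,0.0015,0,-0.108],
    [-0.04,-0.003,0,-0.108],
    [0,0,0,0],
    [0,0,0,0],
  ],
  claw=1,
)

```text
time: 15.62
position: [0.5255, 0.0313, 0.2788]
orientation: [-3.111, 0.003, 1.664]
force: [0.5, 1.1, -0.8]
finger_gap: 0.999
```

```bash
python3 -c "
from look import *
x=wlook('short_guard_base',[.5225,.105,3.22],.0,'wsg')
from plan import *
g=(x[0]+.062*np.cos(x[2]),x[1]+.062*np.sin(x[2])); print(g)
plan([(*g,.15,x[2]-np.pi/2)])"
```

```text
now 15.625 [0.5255 0.0313 0.2788] [-3.1113  0.0032  1.6639]
[(0.71, 10300)]
short_guard_base [0.5187 0.1046 3.2345] 0.023
(np.float64(0.4569801255012343), np.float64(0.09886936359830008))
now 15.72 [0.5257 0.0318 0.279 ] [-3.1117  0.0034  1.6655] gap 1.0 F [ 0.3 -0.1 -0.4]
3 [[0.0244, -0.0207, 0.043, 0.0006], [0.0244, -0.0207, 0.043, 0.0006], [0.0244, -0.0207, 0.043, 0.0006]]
```

View pics/wsg_ov.png

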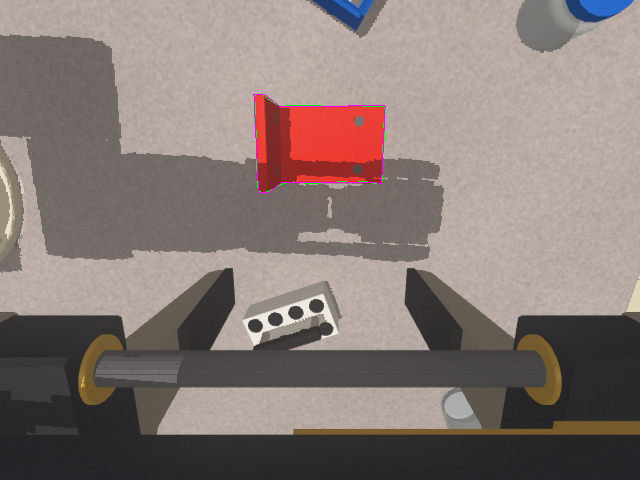

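move_arm(
  motion=[
    [0.0245,-0.0205,0.043,0.0005],
    [0.0245,-0.0205,0.043,0.0005],
    [0.022,-0.019,0.038,0.0005],
    [0,0,0,0],
    [0,0,0,0],
  ],
)

```text
time: 16.35
position: [0.4564, 0.1022, 0.1546]
orientation: [-3.116, 0.003, 1.667]
force: [0.3, -0.2, -0.6]
finger_gap: 0.998
```

```bash
python3 -c "
from plan import *
plan([(.457,.0989,.12,1.6637),(.457,.0989,.082,1.6637)],.04)"
```

```text
now 16.35 [0.4564 0.1022 0.1546] [-3.1157  0.0033  1.6673] gap 0.998 F [ 0.3 -0.2 -0.6]
1 [[-0.0033, 0.0003, 0.0346, 0.0036]]
1 [[0.0, -0.0, 0.038, -0.0]]
```

move_arm(
  motion=[
    [-0.0035,0,0.035,0.0035],
    [0,0,0.034,0],
    [0,0,0,0],
    [0,0,0,0],
    [0,0,0,0],
  ],
)

```text
time: 16.98
position: [0.4651, 0.0988, 0.092]
orientation: [-3.131, 0.002, 1.662]
force: [-0.4, 0.8, -1.4]
finger_gap: 0.998
```

```bash
python3 -c "
from plan import *
plan([(.457,.0989,.082,1.6637)],.04)
from look import *
im=optics.capture('wrist'); cv2.imwrite('pics/g3.png',im[:,:,::-1])"
```

```text
now 16.98 [0.4651 0.0988 0.092 ] [-3.1306e+00  2.0000e-03  1.6623e+00] gap 0.998 F [-0.4  0.8 -1.4]
1 [[0.0009, -0.0081, 0.01, -0.0014]]
```

View pics/g3.png

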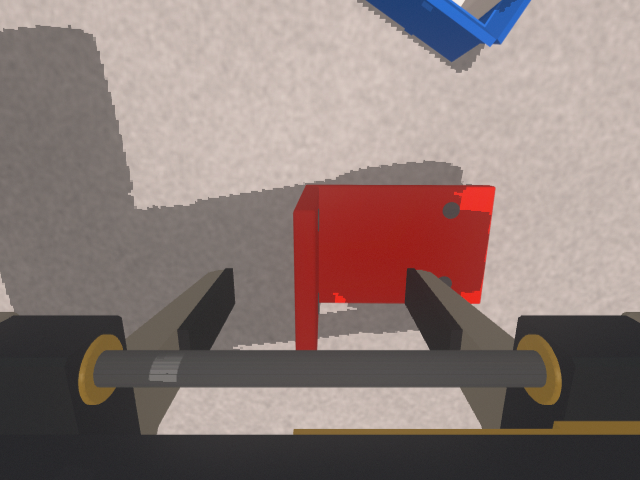

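move_arm(
  motion=[
    [0.001,-0.008,0.009,0],
    [0,0,0,0],
    [0,0,0,0],
  ],
)

```text
time: 17.4
position: [0.457, 0.0992, 0.0837]
orientation: [-3.133, 0.002, 1.662]
force: [-0.9, 0.1, 0.2]
finger_gap: 0.997
```

```bash
python3 -c "
from plan import *
plan([(.457,.0989,.082,1.6637)],.04)"
```

```text
now 17.4 [0.457  0.0992 0.0837] [-3.1328e+00  1.8000e-03  1.6624e+00] gap 0.997 F [-0.9  0.1  0.2]
1 [[-0.0003, 0.0, 0.0017, -0.0013]]
```

move_arm(
  motion=[
    [0,0,0,0],
    [0,0,0,0],
    [0,0,0,0],
    [0,0,0,0],
    [0,0,0,0],
    [0,0,0,0],
    [0,0,0,0],
    [0,0,0,0],
    [0,0,0,0],
    [0,0,0,0],
  ],
  claw=0,
  grip_force=40,
)

```text
time: 18.65
position: [0.4576, 0.0993, 0.0841]
orientation: [-3.134, 0.002, 1.663]
force: [-0.6, -0.1, 2.4]
finger_gap: 0.103
```

move_arm(
  motion=[
    [0,0,-0.015,0],
    [0,0,-0.03,0],
    [0,0,-0.045,0],
    [0,0,-0.05,0],
    [0,0,-0.025,0],
    [0,0,0,0],
  ],
)

```text
time: 19.4
position: [0.4568, 0.0994, 0.2569]
orientation: [-3.13, 0.002, 1.663]
force: [-0.1, 0.2, -3.0]
finger_gap: 0.105
```

```bash
python3 -c "
from plan import *
b=np.array([.4868,.3188]);a=-.4640
g=b-.072*np.array([np.cos(a),np.sin(a)]);print(g)
plan([(*g,.245,a+np.pi/2)],.04)
from look import *
p=sensors.state()['position']
x=wlook('short_guard_base',[p[0]+.062,p[1],3.2345],p[2]-.082,'held2')
p=sensors.state()['position']; print(p[:2]-x[:2])"
```

```text
[0.42241259 0.35102207]
now 19.4 [0.4568 0.0994 0.2569] [-3.1305e+00  1.9000e-03  1.6625e+00] gap 0.105 F [-0.1  0.2 -3. ]
7 [[0.0362, -0.0016, 0.0017, 0.0794], [0.036, -0.0045, 0.0017, 0.0794], [0.0355, -0.0073, 0.0017, 0.0794], [0.0348, -0.0101, 0.0017, 0.0794], [0.0339, -0.0128, 0.0017, 0.0794], [0.0328, -0.0155, 0.0017, 0.0794], [0.0315, -0.018, 0.0017, 0.0794]]
now 19.4 [0.4568 0.0994 0.2569] [-3.1305e+00  1.9000e-03  1.6625e+00]
[(0.96, 23009)]
short_guard_base [0.5174 0.1047 3.2264] 0.152
[-0.0617602  -0.00558451]
```

View pics/held2_ov.png

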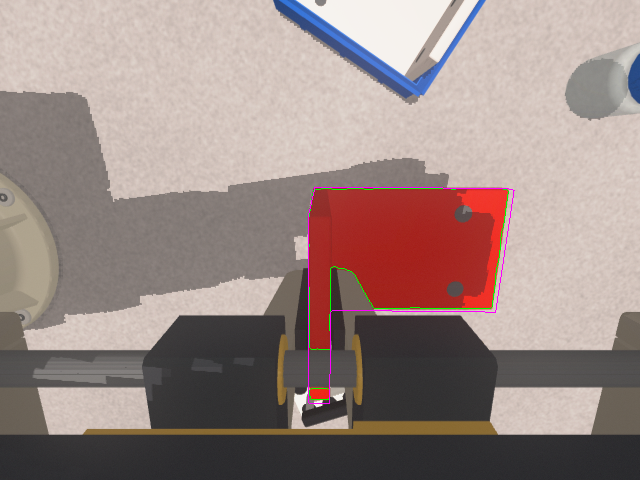

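move_arm(
  motion=[
    [0.026,-0.001,0,0.06],
    [0.036,-0.0035,0,0.08],
    [0.036,-0.0065,0,0.08],
    [0.035,-0.009,0,0.08],
    [0.034,-0.012,0,0.08],
    [0.033,-0.015,0,0.08],
    [0.025,-0.013,0,0.07],
    [0.01,-0.006,0,0.02],
    [0,0,0,0],
  ],
)

```text
time: 20.62
position: [0.4167, 0.3472, 0.2357]
orientation: [-3.115, 0.034, 1.093]
force: [-0.7, -0.5, -1.4]
finger_gap: 0.108
```

```bash
python3 -c "
from plan import *
b=np.array([.4868,.3188]);a=-.4640
g=b-.0715*np.array([np.cos(a),np.sin(a)])
plan([(*g,.20,a+np.pi/2)],.04)"
```

```text
now 20.62 [0.4167 0.3472 0.2357] [-3.1154  0.0344  1.0934] gap 0.108 F [-0.7 -0.5 -1.4]
1 [[0.006, 0.0039, 0.0357, -0.0134]]
```

move_arm(
  motion=[
    [0.006,0.004,0.035,-0.0135],
    [0,0,0.034,0],
    [0,0,0,0],
    [0,0,0,0],
    [0,0,0,0],
  ],
)

```text
time: 21.25
position: [0.4199, 0.3465, 0.1638]
orientation: [-3.114, 0.038, 1.108]
force: [0.2, 0.4, -2.3]
finger_gap: 0.104
```

```bash
python3 -c "
from plan import *
b=np.array([.4868,.3188]);a=-.4640
g=b-.0715*np.array([np.cos(a),np.sin(a)])
plan([(*g,.15,a+np.pi/2)],.04)"
```

```text
now 21.25 [0.4199 0.3465 0.1638] [-3.1139  0.0376  1.1085] gap 0.104 F [ 0.2  0.4 -2.3]
1 [[0.0052, 0.0007, 0.0138, 0.0017]]
```

```bash
python3 -c "
from plan import *
s=sensors.state();print(s['joints'].round(4),s['joints'][[1,2,4]].sum()-np.pi, s['joint_velocities'].round(4))"
```

```text
[0.681  0.3223 1.8317 0.0112 1.0333 1.1379] 0.04573301528864615 [-0.0042 -0.0093 -0.0121  0.0004  0.0055 -0.0011]
```

move_arm(
  motion=[
    [0,0,-0.05,0],
    [0,0,-0.02,0],
    [0,0,0,0],
    [0,0,0,0],
  ],
)

```text
time: 21.75
position: [0.4239, 0.3484, 0.2386]
orientation: [-3.116, 0.033, 1.108]
force: [-0.1, -0.0, -2.8]
finger_gap: 0.108
```

```bash
python3 -c "
from plan import *
s=sensors.state();print(s['position'],s['orientation'],s['joints'].round(4),s['joints'][[1,2,4]].sum()-np.pi, s['joint_velocities'].round(4))"
```

```text
[0.42385139 0.34838366 0.23861575] [-3.11589049  0.03319633  1.10833161] [0.6792 0.2445 1.7546 0.0103 1.1834 1.138 ] 0.04089598346621681 [ 0.0002 -0.0075 -0.0034  0.001   0.0043 -0.0007]
```

move_arm(
  motion=[
    [0.04,0.018,0,0],
    [0.04,0.018,0,0],
    [0,0,0,0],
    [0,0,0,0],
  ],
)

```text
time: 22.25
position: [0.4911, 0.4034, 0.2307]
orientation: [-3.113, 0.039, 1.109]
force: [-0.1, -0.5, -2.8]
finger_gap: 0.108
```

```bash
python3 -c "
from plan import *
s=sensors.state();print(s['position'],s['orientation'],s['joints'].round(4),s['joints'][[1,2,4]].sum()-np.pi, s['joint_velocities'].round(4))"
```

```text
[0.49114292 0.40339348 0.23071925] [-3.11333566  0.03888912  1.10859846] [0.68   0.3905 1.5671 0.0101 1.2312 1.1392] 0.04712593561177503 [-0.0011  0.018  -0.0098  0.0003 -0.0099 -0.0013]
```

move_arm(
  motion=[
    [-0.05,-0.0225,0,0],
    [-0.05,-0.0225,0,0],
    [0,0,0,0],
    [0,0,0,0],
  ],
)

```text
time: 22.75
position: [0.4006, 0.3294, 0.2337]
orientation: [-3.112, 0.043, 1.109]
force: [0.1, -0.4, -2.0]
finger_gap: 0.105
```

```bash
python3 -c "
from plan import *
s=sensors.state();print(s['position'],s['orientation'],s['joints'].round(4),s['joints'][[1,2,4]].sum()-np.pi, s['joint_velocities'].round(4))"
```

```text
[0.40062927 0.32943594 0.23374215] [-3.11153144  0.04274596  1.10869829] [0.6789 0.2079 1.8142 0.0103 1.1709 1.1374] 0.051397175721128896 [ 0.0001 -0.0227  0.0389 -0.0001  0.0096 -0.0007]
```

move_arm(
  motion=[
    [0,0,-0.05,0],
    [0,0,-0.01,0],
    [0,0,-0.05,0],
    [0,0,-0.01,0],
    [0,0,0,0],
    [0,0,0,0],
  ],
)

```text
time: 23.5
position: [0.4067, 0.3329, 0.3518]
orientation: [-3.109, 0.048, 1.109]
force: [-0.3, -0.5, -2.1]
finger_gap: 0.107
```

```bash
python3 -c "
from plan import *
s=sensors.state();print(s['position'],s['orientation'],s['joints'].round(4),s['joints'][[1,2,4]].sum()-np.pi, s['joint_velocities'].round(4))"
```

```text
[0.40674167 0.33293941 0.3518265 ] [-3.10908862  0.04793545  1.10884986] [0.6768 0.1296 1.6458 0.0096 1.4234 1.1379] 0.05713911585974252 [ 0.0007  0.0092  0.0099 -0.0006 -0.0032  0.0014]
```

move_arm(
  motion=[
    [0,0,0.05,0],
    [0,0,0,0],
    [0,0,0,0],
  ],
)

```text
time: 23.88
position: [0.4038, 0.3311, 0.2995]
orientation: [-3.108, 0.051, 1.109]
force: [-0.1, 0.5, -1.0]
finger_gap: 0.103
```

```bash
cat > t.py <<'E'
from plan import *
s=sensors.state();print(round(s['time'],2),s['position'].round(4),s['joints'].round(4),'sum',round(s['joints'][[1,2,4]].sum()-np.pi,4), s['joint_velocities'].round(3))
E
python3 t.py
```

```text
23.88 [0.4038 0.3311 0.2995] [0.6777 0.1604 1.7228 0.0098 1.3187 1.1377] sum 0.0603 [-0.     0.017  0.032 -0.001  0.003 -0.   ]
```

move_arm(
  motion=[
    [0,0,0.05,0],
  ],
)

```text
time: 24.0
position: [0.4039, 0.3318, 0.2532]
orientation: [-3.111, 0.043, 1.109]
force: [0.8, 0.4, -2.4]
finger_gap: 0.102
```

```bash
python3 t.py
```

```text
24.0 [0.4039 0.3318 0.2532] [0.6786 0.1954 1.7842 0.0102 1.2135 1.1374] sum 0.0515 [ 0.009  0.334  0.583  0.003 -0.865 -0.001]
```

move_arm(
  motion=[
    [0,0,0,0],
  ],
)

```text
time: 24.12
position: [0.4026, 0.3308, 0.2518]
orientation: [-3.109, 0.047, 1.109]
force: [-0.1, 0.6, -2.4]
finger_gap: 0.108
```

```bash
python3 t.py
```

```text
24.12 [0.4026 0.3308 0.2518] [0.6785 0.1968 1.7859 0.0102 1.2153 1.1375] sum 0.0564 [-0.001 -0.058 -0.121 -0.     0.035 -0.001]
```

move_arm(
  motion=[
    [0,0,0,0],
  ],
)

```text
time: 24.25
position: [0.4038, 0.3318, 0.2543]
orientation: [-3.111, 0.044, 1.109]
force: [0.4, -0.6, -1.2]
finger_gap: 0.106
```

```bash
python3 t.py
```

```text
24.25 [0.4038 0.3318 0.2543] [0.6786 0.1953 1.7819 0.0101 1.2177 1.1375] sum 0.0533 [-0.     0.005  0.013  0.001  0.011 -0.001]
```

move_arm(
  motion=[
    [0,0,-0.025,0],
    [0,0,-0.025,0],
    [0,0,-0.025,0],
    [0,0,-0.025,0],
    [0,0,-0.025,0],
    [0,0,-0.025,0],
    [0,0,-0.01,0],
    [0,0,0,0],
  ],
)

```text
time: 25.25
position: [0.4142, 0.338, 0.4377]
orientation: [-3.12, 0.025, 1.108]
force: [0.1, -0.8, -1.9]
finger_gap: 0.104
```

```bash
python3 t.py
```

```text
25.25 [0.4142 0.338  0.4377] [0.6755 0.0942 1.5074 0.0094 1.5717 1.138 ] sum 0.0318 [-0.002 -0.005  0.     0.001  0.004 -0.002]
```

move_arm(
  motion=[
    [0,0,0.05,0],
    [0,0,0.05,0],
    [0,0,0.05,0],
  ],
)

```text
time: 25.62
position: [0.4111, 0.3373, 0.287]
orientation: [-3.123, 0.018, 1.108]
force: [1.5, 0.4, -2.1]
finger_gap: 0.104
```

```bash
python3 t.py
```

```text
25.62 [0.4111 0.3373 0.287 ] [0.6781 0.1647 1.7441 0.0099 1.2566 1.1376] sum 0.0239 [ 0.008  0.283  0.582  0.002 -0.857  0.   ]
```

move_arm(
  motion=[
    [0,0,0.02,0],
    [0,0,0,0],
  ],
)

```text
time: 25.88
position: [0.4076, 0.3347, 0.2612]
orientation: [-3.119, 0.027, 1.108]
force: [-0.0, -0.5, -2.2]
finger_gap: 0.108
```

```bash
python3 t.py
```

```text
25.88 [0.4076 0.3347 0.2612] [0.6785 0.1853 1.7776 0.0101 1.2122 1.1376] sum 0.0336 [ 0.002 -0.005 -0.006  0.     0.004 -0.   ]
```

move_arm(
  motion=[
    [0,0,-0.025,0],
    [0,0,-0.025,0],
    [0,0,-0.025,0],
    [0,0,-0.025,0],
    [0,0,-0.025,0],
    [0,0,-0.025,0],
    [0,0,-0.01,0],
    [0,0,0,0],
  ],
)

```text
time: 26.88
position: [0.413, 0.3371, 0.4326]
orientation: [-3.121, 0.022, 1.108]
force: [0.2, -0.5, -2.4]
finger_gap: 0.107
```

```bash
python3 t.py; python3 -c "
from plan import *
b=np.array([.4868,.3188]);a=-.4640
g=b-.0715*np.array([np.cos(a),np.sin(a)])
plan([(*g,.19,a+np.pi/2)],.05)"
```

```text
26.88 [0.413  0.3371 0.4326] [0.6756 0.0908 1.5215 0.0093 1.5577 1.138 ] sum 0.0284 [-0.003  0.     0.006  0.    -0.001 -0.001]
now 26.88 [0.413  0.3371 0.4326] [-3.1212  0.0219  1.1084] gap 0.107 F [ 0.2 -0.5 -2.4]
5 [[0.0033, 0.0005, 0.0485, 0.0003], [0.0033, 0.0005, 0.0485, 0.0003], [0.0033, 0.0005, 0.0485, 0.0003], [0.0033, 0.0005, 0.0485, 0.0003], [0.0033, 0.0005, 0.0485, 0.0003]]
```

move_arm(
  motion=[
    [0.0035,0.0005,0.048,0],
    [0.0035,0.0005,0.048,0],
    [0.0035,0.0005,0.048,0],
    [0.0035,0.0005,0.048,0],
    [0.0035,0.0005,0.048,0],
    [0,0,0,0],
    [0,0,0,0],
  ],
)

```text
time: 27.75
position: [0.4144, 0.3477, 0.1831]
orientation: [-3.12, 0.025, 1.108]
force: [-1.1, 0.7, -1.1]
finger_gap: 0.106
```

```bash
python3 t.py; python3 -c "
from plan import *
b=np.array([.4868,.3188]);a=-.4640
g=b-.0715*np.array([np.cos(a),np.sin(a)])
plan([(*g,.16,a+np.pi/2)],.05)"
```

```text
27.75 [0.4144 0.3477 0.1831] [0.6891 0.2868 1.8325 0.0109 1.0541 1.1463] sum 0.0318 [ 0.002  0.013  0.02  -0.001 -0.001 -0.002]
now 27.75 [0.4144 0.3477 0.1831] [-3.12    0.0251  1.1084] gap 0.106 F [-1.1  0.7 -1.1]
1 [[0.0066, 0.0061, 0.0231, 0.0016]]
```

move_arm(
  motion=[
    [0.0085,0.0075,0.01,0.001],
    [0,0,0.012,0],
    [0,0,0,0],
    [0,0,0,0],
  ],
)

```text
time: 28.25
position: [0.4272, 0.3535, 0.1634]
orientation: [-3.123, 0.019, 1.107]
force: [0.4, -0.2, -2.2]
finger_gap: 0.108
```

```bash
python3 t.py; python3 -c "
from plan import *
b=np.array([.4868,.3188]);a=-.4640
c,s=np.cos(a),np.sin(a)
g=b-.0703*np.array([c,s])+.002*np.array([-s,c])
plan([(*g,.13,a+np.pi/2)],.05)
from chk import *
ovl('h_wrist')
im=optics.capture('side')[:,:,::-1]; cv2.imwrite('pics/h_side.png',cv2.resize(im[110:260,130:310],None,fx=4,fy=4,interpolation=cv2.INTER_CUBIC))"
```

```text
28.25 [0.4272 0.3535 0.1634] [0.6827 0.3267 1.8257 0.0109 1.0143 1.1408] sum 0.0251 [-0.002 -0.001  0.004  0.001  0.001  0.   ]
now 28.25 [0.4272 0.3535 0.1634] [-3.1228  0.019   1.107 ] gap 0.108 F [ 0.4 -0.2 -2.2]
1 [[-0.0023, -0.0015, 0.0334, 0.0002]]
[0.4272 0.3535 0.1634] [-3.1228  0.019   1.107 ] F [ 0.4 -0.2 -2.2] 0.108 28.25
```

View pics/h_wrist.png

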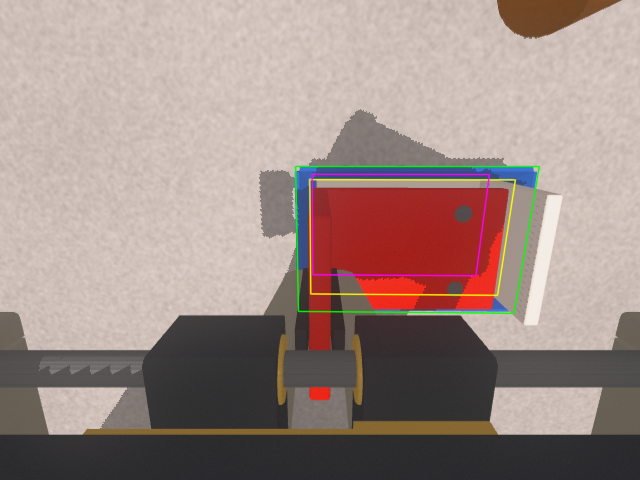

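View pics/h_side.png

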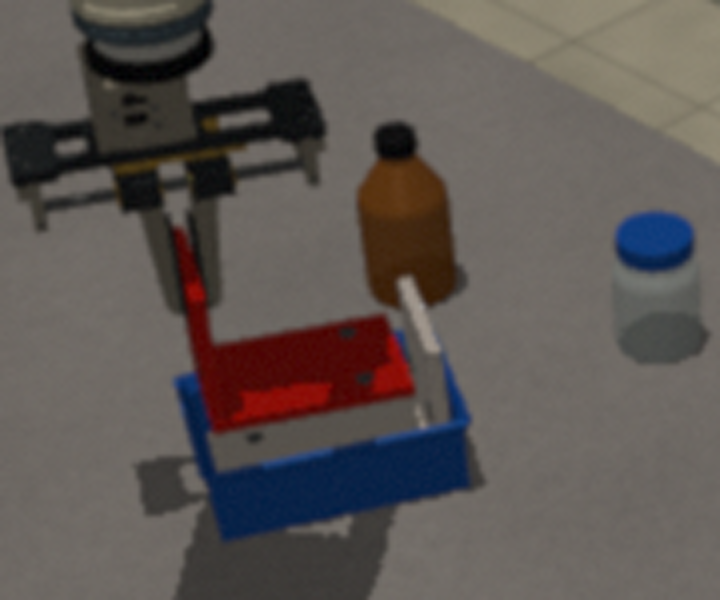

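move_arm(
  motion=[
    [-0.001,-0.001,0.012,0],
    [-0.001,0,0.012,0],
    [0,0,0.008,0],
    [0,0,0,0],
  ],
)

```text
time: 28.85
position: [0.4237, 0.3513, 0.1288]
orientation: [-3.122, 0.02, 1.107]
force: [-0.3, -0.0, -2.4]
finger_gap: 0.103
```

```bash
python3 t.py; python3 -c "
from plan import *
b=np.array([.4868,.3188]);a=-.4640
c,s=np.cos(a),np.sin(a)
g=b-.0703*np.array([c,s])+.0015*np.array([-s,c])
plan([(*g,.105,a+np.pi/2)],.05)
from chk import *
ovl('i_wrist')"
```

```text
28.85 [0.4237 0.3513 0.1288] [0.6837 0.3656 1.8602 0.0115 0.942  1.1406] sum 0.0261 [ 0.001 -0.002 -0.004  0.    -0.    -0.003]
now 28.85 [0.4237 0.3513 0.1288] [-3.1224  0.0199  1.1072] gap 0.103 F [-0.3 -0.  -2.4]
1 [[0.0007, 0.0007, 0.0238, 0.0004]]
[0.4237 0.3513 0.1288] [-3.1224  0.0199  1.1072] F [-0.3 -0.  -2.4] 0.103 28.85
```

View pics/i_wrist.png

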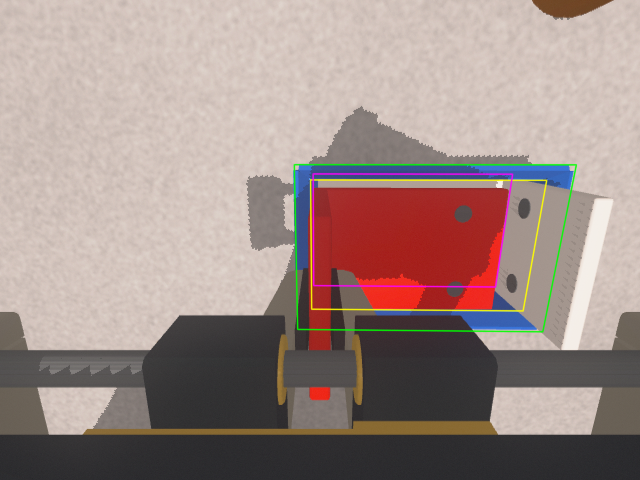

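move_arm(
  motion=[
    [0.002,0.002,0.008,0],
    [0,0,0.008,0],
    [0,0,0.004,0],
    [0,0,0,0],
  ],
)

```text
time: 29.4
position: [0.4267, 0.3525, 0.108]
orientation: [-3.123, 0.019, 1.107]
force: [0.5, -0.4, -2.7]
finger_gap: 0.103
```

```bash
python3 t.py; python3 -c "
from chk import *
ovl('j_wrist')"
```

```text
29.4 [0.4267 0.3525 0.108 ] [0.682  0.3975 1.8684 0.0118 0.9005 1.1384] sum 0.0248 [ 0.002 -0.001 -0.004 -0.001 -0.001 -0.001]
[0.4267 0.3525 0.108 ] [-3.1229  0.0187  1.1071] F [ 0.5 -0.4 -2.7] 0.103 29.4
```

View pics/j_wrist.png

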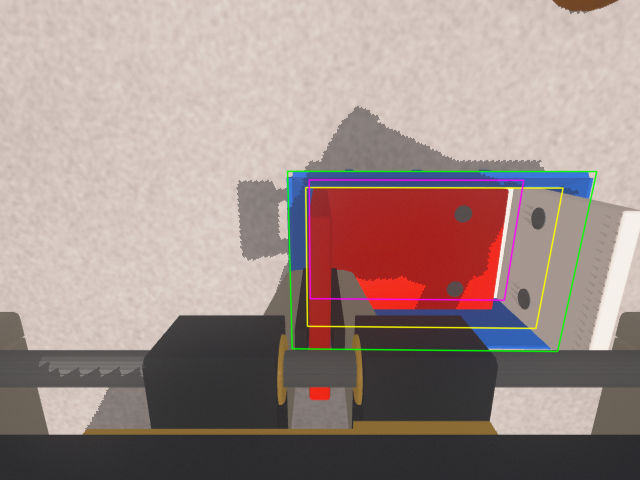

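move_arm(
  motion=[
    [-0.001,0,0.005,0],
    [0,0,0.002,0],
    [0,0,0.002,0],
    [0,0,0.001,0],
  ],
)

```text
time: 29.95
position: [0.4256, 0.3527, 0.1003]
orientation: [-3.123, 0.017, 1.107]
force: [-4.1, -1.1, 9.1]
finger_gap: 0.107
```

```bash
python3 t.py; python3 -c "
from chk import *
ovl('k_wrist')
im=optics.capture('side')[:,:,::-1]; cv2.imwrite('pics/k_side.png',cv2.resize(im[110:260,130:310],None,fx=4,fy=4,interpolation=cv2.INTER_CUBIC))"
```

```text
29.95 [0.4256 0.3527 0.1003] [0.6826 0.4066 1.876  0.0137 0.8819 1.1378] sum 0.023 [ 0.004 -0.     0.001  0.003 -0.009  0.001]
[0.4256 0.3527 0.1003] [-3.1225  0.0165  1.1069] F [-4.1 -1.1  9.1] 0.107 29.95
```

View pics/k_wrist.png

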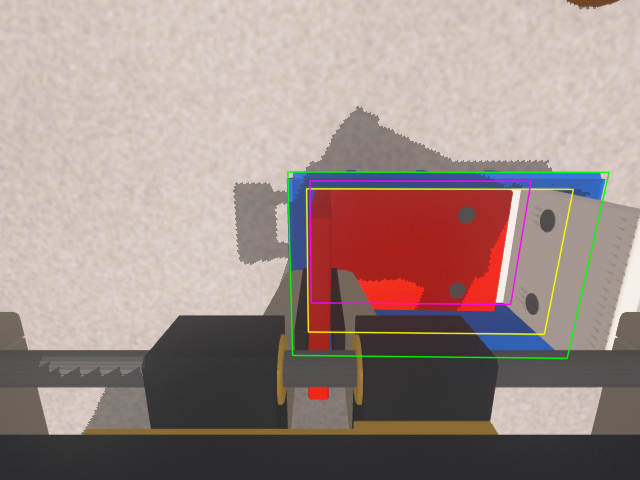

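View pics/k_side.png

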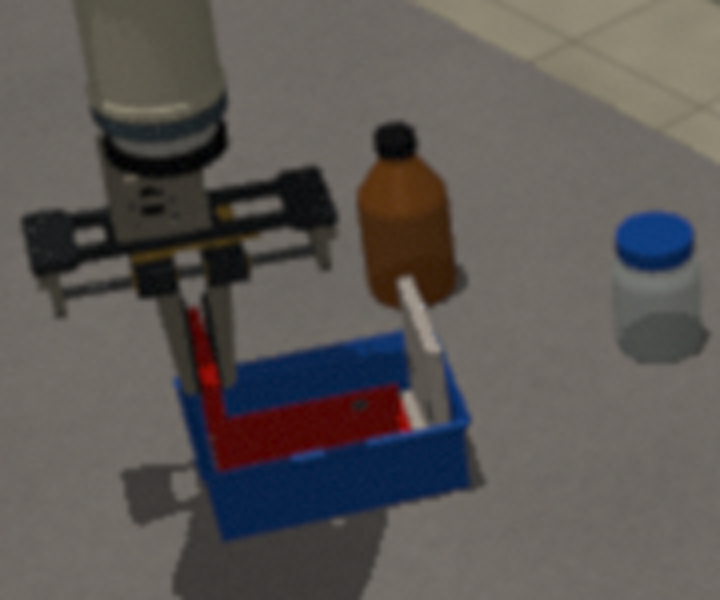

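move_arm(
  motion=[
    [0,0,0.002,0],
    [0,0,0.001,0],
  ],
)

```text
time: 30.3
position: [0.4258, 0.353, 0.1003]
orientation: [-3.123, 0.015, 1.107]
force: [-4.3, -1.9, 8.5]
finger_gap: 0.107
```

move_arm(
  motion=[
    [0,0,0,0],
    [0,0,0,0],
    [0,0,0,0],
    [0,0,0,0],
  ],
  claw=0.5,
)

```text
time: 30.8
position: [0.4264, 0.3533, 0.1007]
orientation: [-3.124, 0.014, 1.107]
force: [-0.6, -0.4, 0.6]
finger_gap: 0.497
```

move_arm(
  motion=[
    [0,0,-0.025,0],
    [0,0,-0.03,0],
    [0,0,-0.03,0],
    [0,0,-0.03,0],
    [0,0,-0.03,0],
    [0,0,-0.03,0],
    [0,0,-0.01,0],
    [0,0,0,0],
  ],
)

```text
time: 31.8
position: [0.4298, 0.3534, 0.2888]
orientation: [-3.123, 0.018, 1.107]
force: [-0.8, 0.7, -0.0]
finger_gap: 0.502
```

```bash
python3 t.py; python3 -c "
from chk import *
ovl('l_wrist')
im=optics.capture('side')[:,:,::-1]; cv2.imwrite('pics/l_side.png',cv2.resize(im[110:260,130:310],None,fx=4,fy=4,interpolation=cv2.INTER_CUBIC))
from plan import *
a=.44; yaw=a+np.pi  # tool y dir = block y +90 -> yaw-pi/2=a+pi/2
print(yaw)
t=np.array([.4965,-.124])-.08*np.array([np.cos(yaw),np.sin(yaw)])
plan([(*t,.28,yaw)])
"
```

```text
31.8 [0.4298 0.3534 0.2888] [0.6793 0.204  1.6918 0.0104 1.2699 1.14  ] sum 0.0241 [-0.001  0.006  0.009 -0.001 -0.003 -0.   ]
[0.4298 0.3534 0.2888] [-3.1226  0.0178  1.1071] F [-0.8  0.7 -0. ] 0.502 31.8
3.581592653589793
now 31.9 [0.4294 0.3531 0.2878] [-3.1218  0.0195  1.1071] gap 0.497 F [ 0.2 -0.4 -0.1]
15 [[-0.0223, 0.0215, 0.0005, -0.165], [-0.0255, 0.0176, 0.0005, -0.165], [-0.028, 0.0132, 0.0005, -0.165], [-0.0298, 0.0084, 0.0005, -0.165], [-0.0308, 0.0034, 0.0005, -0.165], [-0.0309, -0.0017, 0.0005, -0.165], [-0.0302, -0.0068, 0.0005, -0.165], [-0.0287, -0.0117, 0.0005, -0.165], [-0.0264, -0.0162, 0.0005, -0.165], [-0.0234, -0.0203, 0.0005, -0.165], [-0.0197, -0.0239, 0.0005, -0.165], [-0.0155, -0.0268, 0.0005, -0.165], [-0.0109, -0.029, 0.0005, -0.165], [-0.006, -0.0304, 0.0005, -0.165], [-0.0009, -0.031, 0.0005, -0.165]]
```

View pics/l_wrist.png

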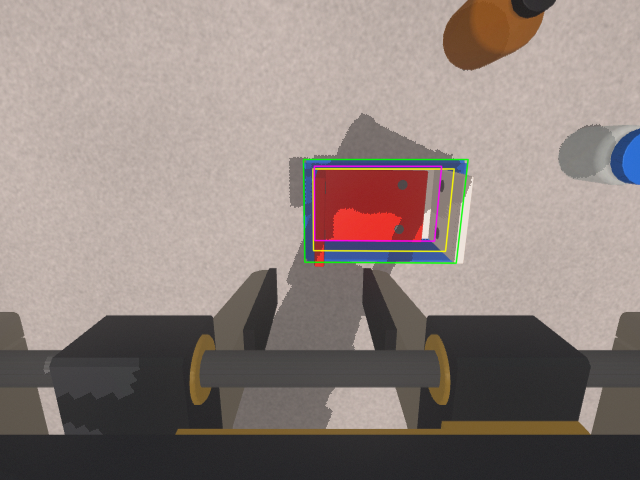

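View pics/l_side.png

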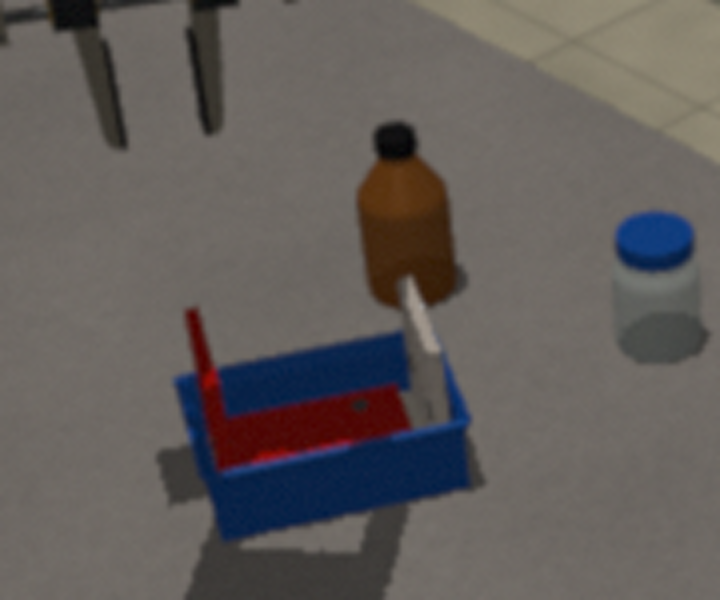

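```bash
python3 -c "
from plan import *
yaw=.44
t=np.array([.4965,-.124])-.07*np.array([np.cos(yaw),np.sin(yaw)])
print(t)
plan([(*t,.29,yaw)],.05)
"
```

```text
[ 0.43316738 -0.15381576]
now 31.9 [0.4294 0.3531 0.2878] [-3.1218  0.0195  1.1071] gap 0.497 F [ 0.2 -0.4 -0.1]
11 [[-0.0411, 0.0209, -0.0002, 0.0606], [-0.0397, 0.0234, -0.0002, 0.0606], [-0.0382, 0.0257, -0.0002, 0.0606], [-0.0366, 0.028, -0.0002, 0.0606], [-0.0348, 0.0302, -0.0002, 0.0606], [-0.0329, 0.0322, -0.0002, 0.0606], [-0.0309, 0.0342, -0.0002, 0.0606], [-0.0288, 0.036, -0.0002, 0.0606], [-0.0266, 0.0377, -0.0002, 0.0606], [-0.0242, 0.0392, -0.0002, 0.0606], [-0.0218, 0.0406, -0.0002, 0.0606]]
```

move_arm(
  motion=[
    [-0.03,0.015,0,0.06],
    [-0.04,0.0235,0,0.06],
    [-0.038,0.0255,0,0.06],
    [-0.0365,0.028,0,0.06],
    [-0.035,0.03,0,0.06],
    [-0.033,0.032,0,0.06],
    [-0.031,0.034,0,0.06],
    [-0.029,0.036,0,0.06],
    [-0.0265,0.0375,0,0.06],
    [-0.024,0.039,0,0.06],
    [-0.02,0.033,0,0.06],
    [0,0,0,0],
  ],
  claw=1,
)

```text
time: 33.4
position: [0.42, -0.1484, 0.278]
orientation: [-3.133, 0.049, 0.428]
force: [0.6, 0.1, 0.4]
finger_gap: 1.004
```

```bash
python3 t.py;  python3 -c "
from look import *
x=wlook('tube_block_base',[.4965,-.124,.44],.0,'wtb')
from plan import *
plan([(x[0],x[1],.16,x[2])])"
```

```text
33.4 [ 0.42   -0.1484  0.278 ] [-0.3219  0.0379  1.9085 -0.0285  1.2372  0.8313] sum 0.042 [ 0.019  0.004  0.019  0.022 -0.001  0.002]
now 33.4 [ 0.42   -0.1484  0.278 ] [-3.1328  0.049   0.4277]
[(0.69, 5988)]
tube_block_base [ 0.4938 -0.1243  0.4448] 0.021
now 33.5 [ 0.4201 -0.1464  0.2781] [-3.1319  0.0487  0.4306] gap 1.001 F [0.5 0.5 0.1]
3 [[0.0254, 0.0036, 0.0394, -0.0047], [0.0254, 0.0037, 0.0394, -0.0047], [0.0254, 0.0038, 0.0394, -0.0047]]
```

View pics/wtb_ov.png

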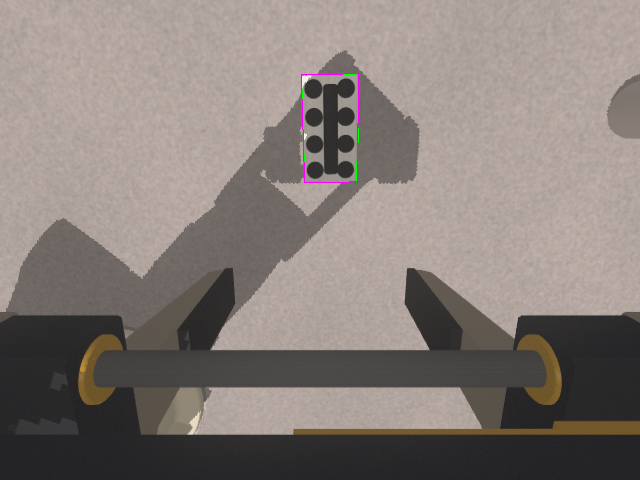

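```bash
sed -i "s/R=Ro.from_euler('xyz',\[np.pi,0,a\])/R=Ro.from_euler('xyz',[s['orientation'][0],s['orientation'][1],a])/" plan.py; python3 -c "
from plan import *
plan([(.494,-.1243,.15,.4448)],.045)"
```

```text
now 33.5 [ 0.4201 -0.1464  0.2781] [-3.1319  0.0487  0.4306] gap 1.001 F [0.5 0.5 0.1]
4 [[0.0206, 0.003, 0.031, -0.0035], [0.0206, 0.0031, 0.031, -0.0035], [0.0206, 0.0031, 0.031, -0.0035], [0.0206, 0.0032, 0.031, -0.0035]]
```

move_arm(
  motion=[
    [0.0205,0.003,0.031,-0.0035],
    [0.0205,0.003,0.031,-0.0035],
    [0.0205,0.003,0.031,-0.0035],
    [0.018,0.003,0.026,-0.0035],
    [0,0,0,0],
    [0,0,0,0],
  ],
)

```text
time: 34.25
position: [0.4927, -0.1168, 0.1513]
orientation: [-3.129, 0.049, 0.456]
force: [0.1, -0.1, 0.2]
finger_gap: 1.002
```

```bash
python3 t.py;python3 -c "
from plan import *
plan([(.494,-.1243,.11,.4448),(.494,-.1243,.072,.4448)],.045)"
```

```text
34.25 [ 0.4927 -0.1168  0.1513] [-0.2214  0.2837  1.9217 -0.0252  0.9826  0.9081] sum 0.0464 [ 0.014  0.005  0.005  0.002 -0.002  0.001]
now 34.25 [ 0.4927 -0.1168  0.1513] [-3.1289  0.0492  0.456 ] gap 1.002 F [ 0.1 -0.1  0.2]
1 [[-0.0001, 0.0078, 0.0412, 0.0112]]
1 [[0.0019, 0.0005, 0.038, -0.0]]
```

move_arm(
  motion=[
    [0,0.008,0.035,0.011],
    [0,0,0,0],
    [0,0,0,0],
  ],
)

```text
time: 34.62
position: [0.4955, -0.1243, 0.1202]
orientation: [-3.133, 0.045, 0.446]
force: [0.6, -0.3, 0.4]
finger_gap: 0.999
```

```bash
python3 t.py;python3 -c "
from plan import *
plan([(.494,-.1243,.072,.4448)],.045)
from look import *
im=optics.capture('wrist'); cv2.imwrite('pics/g5.png',im[:,:,::-1])"
```

```text
34.62 [ 0.4955 -0.1243  0.1202] [-0.2342  0.3309  1.9397 -0.0271  0.9121  0.9083] sum 0.041 [-0.002 -0.003  0.01   0.     0.008 -0.001]
now 34.62 [ 0.4955 -0.1243  0.1202] [-3.1326  0.0452  0.4455] gap 0.999 F [ 0.6 -0.3  0.4]
2 [[0.0004, -0.0001, 0.0241, 0.0004], [0.0004, -0.0001, 0.0241, 0.0004]]
```

View pics/g5.png

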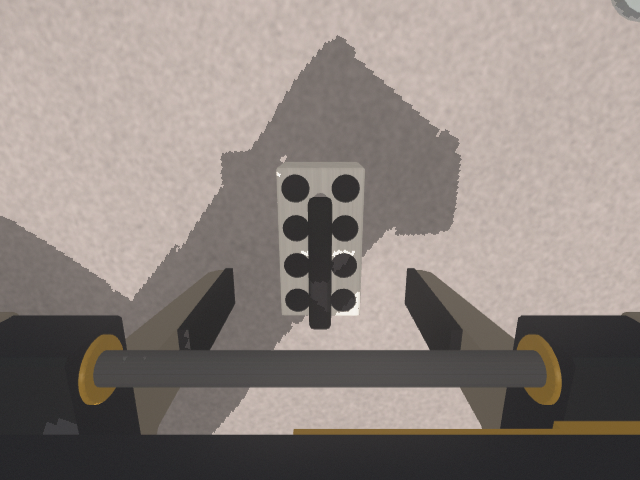

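move_arm(
  motion=[
    [0.0005,0,0.024,0],
    [0.0005,0,0.02,0],
    [0,0,0,0],
    [0,0,0,0],
  ],
)

```text
time: 35.17
position: [0.4973, -0.1249, 0.081]
orientation: [-3.137, 0.039, 0.446]
force: [0.1, 0.1, -0.1]
finger_gap: 1.002
```

```bash
python3 t.py;python3 -c "
from plan import *
plan([(.494,-.1243,.072,.4448)],.045)
from look import *
x=wlook('tube_block_base',[.494,-.1243,.4448],.0,'wtb2')"
```

```text
35.17 [ 0.4973 -0.1249  0.081 ] [-0.2344  0.3892  1.9658 -0.0292  0.8198  0.9111] sum 0.0332 [-0.    -0.004  0.001 -0.001  0.008  0.   ]
now 35.17 [ 0.4973 -0.1249  0.081 ] [-3.1375  0.0391  0.4456] gap 1.002 F [ 0.1  0.1 -0.1]
1 [[-0.0024, -0.0019, 0.0091, 0.0008]]
now 35.175 [ 0.4973 -0.1249  0.081 ] [-3.1375  0.0391  0.4456]
[(0.7, 17785)]
tube_block_base [ 0.4941 -0.124   0.4414] 0.061
```

View pics/wtb2_ov.png

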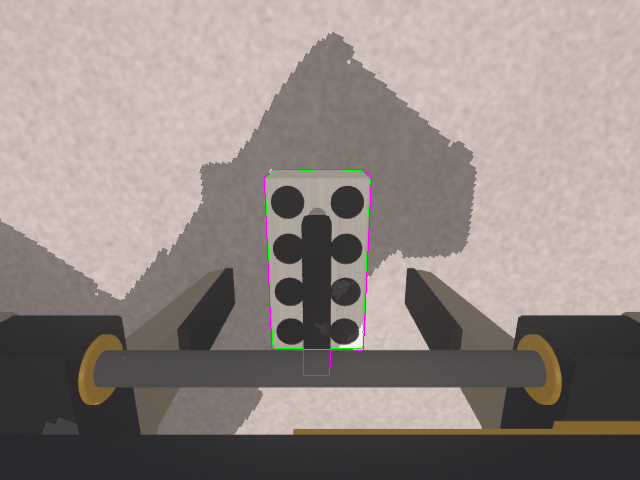

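move_arm(
  motion=[
    [-0.0025,-0.0015,0.0085,0.003],
    [0,0,0,0],
    [0,0,0,0],
    [0,0,0,0],
    [0,0,0,0],
    [0,0,0,0],
    [0,0,0,0],
    [0,0,0,0],
    [0,0,0,0],
    [0,0,0,0],
  ],
  claw=0,
  grip_force=50,
)

```text
time: 36.52
position: [0.4943, -0.1247, 0.0729]
orientation: [-3.138, 0.038, 0.442]
force: [-0.1, 0.7, -0.5]
finger_gap: 0.146
```

```bash
python3 t.py;python3 -c "
from plan import *
plan([(.494,-.1243,.072,.4448)],.045)"
```

```text
36.52 [ 0.4943 -0.1247  0.0729] [-0.2355  0.3979  1.9774 -0.0296  0.7982  0.914 ] sum 0.0318 [ 0.    -0.001  0.002 -0.    -0.001 -0.001]
now 36.52 [ 0.4943 -0.1247  0.0729] [-3.1383  0.0379  0.4424] gap 0.146 F [-0.1  0.7 -0.5]
1 [[-0.0001, -0.0005, 0.0009, -0.0024]]
```

move_arm(
  motion=[
    [0,0,-0.012,0],
    [0,0,-0.025,0],
    [0,0,-0.025,0],
    [0,0,-0.025,0],
    [0,0,-0.025,0],
    [0,0,-0.025,0],
    [0,0,-0.025,0],
    [0,0,-0.01,0],
    [0,0,0,0],
  ],
)

```text
time: 37.65
position: [0.4958, -0.1216, 0.25]
orientation: [-3.133, 0.046, 0.442]
force: [-0.1, 0.3, -6.3]
finger_gap: 0.142
```

```bash
python3 t.py;python3 -c "
from plan import *
plan([(.4868,.3188,.26,-.464)],.045)
from look import *
s=sensors.state()
x=wlook('tube_block_base',[s['position'][0],s['position'][1],.44],s['position'][2]-.072,'held3')"
```

```text
37.65 [ 0.4958 -0.1216  0.25  ] [-0.2287  0.173   1.8194 -0.0231  1.1906  0.909 ] sum 0.0414 [-0.     0.002  0.013  0.002 -0.001  0.001]
now 37.65 [ 0.4958 -0.1216  0.25  ] [-3.1328  0.0457  0.4423] gap 0.142 F [-0.1  0.3 -6.3]
10 [[0.018, -0.0402, -0.0015, 0.0906], [0.0143, -0.0417, -0.0013, 0.0906], [0.0104, -0.0428, -0.0011, 0.0906], [0.0065, -0.0436, -0.0009, 0.0906], [0.0026, -0.044, -0.0007, 0.0906], [-0.0014, -0.044, -0.0005, 0.0906], [-0.0054, -0.0437, -0.0004, 0.0906], [-0.0093, -0.0431, -0.0002, 0.0906], [-0.0132, -0.042, -0.0, 0.0906], [-0.0169, -0.0407, 0.0001, 0.0906]]
now 37.65 [ 0.4958 -0.1216  0.25  ] [-3.1328  0.0457  0.4423]
[(0.7, 13631)]
tube_block_base [ 0.4949 -0.1209  0.4275] 0.515
```

View pics/held3_ov.png

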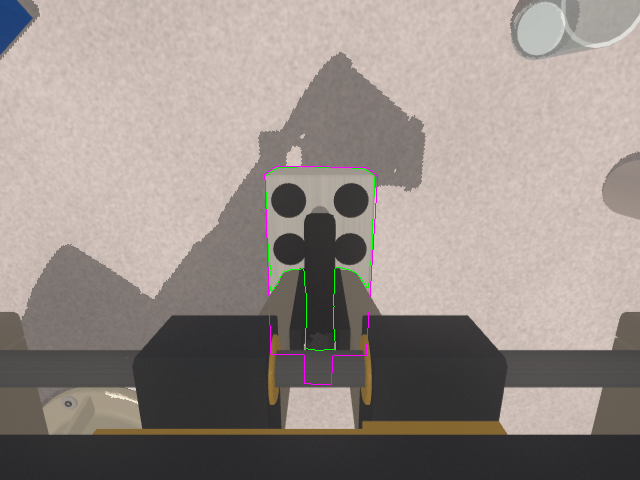

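move_arm(
  motion=[
    [0.012,-0.027,-0.003,0.07],
    [0.0145,-0.0415,-0.003,0.09],
    [0.0105,-0.043,-0.003,0.09],
    [0.0065,-0.0435,-0.003,0.09],
    [0.0025,-0.044,-0.003,0.09],
    [-0.0015,-0.044,-0.003,0.09],
    [-0.0055,-0.0435,-0.003,0.09],
    [-0.009,-0.043,-0.002,0.09],
    [-0.013,-0.042,-0.002,0.09],
    [-0.012,-0.03,-0.002,0.09],
    [0,0,0,0],
  ],
)

```text
time: 39.12
position: [0.4784, 0.3035, 0.2576]
orientation: [3.096, 0.052, -0.471]
force: [-0.7, -1.3, -7.3]
finger_gap: 0.145
```

```bash
python3 t.py;python3 -c "
from plan import *
plan([(.4868,.3188,.23,-.464)],.045)"
```

```text
39.12 [0.4784 0.3035 0.2576] [0.5502 0.2697 1.6782 0.0213 1.2596 2.5833] sum 0.0658 [-0.014  0.004  0.031 -0.025  0.01  -0.025]
now 39.12 [0.4784 0.3035 0.2576] [ 3.0962  0.0517 -0.4706] gap 0.145 F [-0.7 -1.3 -7.3]
1 [[0.002, -0.0186, 0.0267, -0.0066]]
```

move_arm(
  motion=[
    [0.001,-0.01,-0.025,-0.006],
    [0.001,-0.008,-0.025,0],
    [0,0,-0.025,0],
    [0,0,-0.025,0],
    [0,0,-0.025,0],
    [0,0,-0.025,0],
    [0,0,-0.01,0],
    [0,0,0,0],
  ],
)

```text
time: 40.12
position: [0.4978, 0.3146, 0.4092]
orientation: [3.077, 0.06, -0.461]
force: [-1.0, -1.0, -7.5]
finger_gap: 0.147
```

```bash
python3 t.py;python3 -c "
from plan import *
plan([(.4868,.3188,.23,-.464)],.035)"
```

```text
40.12 [0.4978 0.3146 0.4092] [0.5511 0.2301 1.4064 0.0169 1.5915 2.5806] sum 0.0865 [-0.007  0.007  0.023 -0.002 -0.007 -0.006]
now 40.12 [0.4978 0.3146 0.4092] [ 3.0773  0.0602 -0.461 ] gap 0.147 F [-1.  -1.  -7.5]
6 [[-0.0002, -0.0017, 0.0299, 0.0005], [-0.0002, -0.0017, 0.0299, 0.0005], [-0.0002, -0.0017, 0.0299, 0.0005], [-0.0002, -0.0017, 0.0299, 0.0005], [-0.0002, -0.0017, 0.0299, 0.0005], [-0.0002, -0.0017, 0.0299, 0.0005]]
```

move_arm(
  motion=[
    [0,-0.0015,0.02,0],
    [0,-0.0015,0.02,0],
    [0,-0.0015,0.02,0],
    [0,-0.0015,0.02,0],
  ],
)

```text
time: 40.62
position: [0.4924, 0.3156, 0.3222]
orientation: [3.073, 0.063, -0.461]
force: [-0.2, 0.7, -6.9]
finger_gap: 0.15
```

```bash
python3 t.py
```

```text
40.62 [0.4924 0.3156 0.3222] [0.5572 0.2669 1.5408 0.0172 1.4252 2.5834] sum 0.0914 [ 0.013  0.095  0.256  0.002 -0.335  0.004]
```

move_arm(
  motion=[
    [0,-0.0015,0.05,0],
    [0,0,0,0],
    [0,0,0,0],
  ],
)

```text
time: 41.0
position: [0.4871, 0.3137, 0.2682]
orientation: [3.068, 0.065, -0.461]
force: [-0.3, -0.1, -6.0]
finger_gap: 0.144
```

```bash
python3 t.py;python3 -c "
from plan import *
plan([(.4868,.3188,.23,-.464)],.035)"
```

```text
41.0 [0.4871 0.3137 0.2682] [0.5594 0.2995 1.6157 0.0174 1.3237 2.5833] sum 0.0972 [-0.     0.015  0.035 -0.     0.002 -0.002]
now 41.0 [0.4871 0.3137 0.2682] [ 3.0677  0.0654 -0.4606] gap 0.144 F [-0.3 -0.1 -6. ]
2 [[-0.0, -0.0036, 0.0189, 0.0017], [-0.0, -0.0036, 0.0189, 0.0017]]
```

move_arm(
  motion=[
    [0,-0.004,0.04,0.002],
    [0,-0.003,0.02,0],
    [0,0,0.008,0],
    [0,0,0,0],
  ],
)

```text
time: 41.5
position: [0.4883, 0.3197, 0.2058]
orientation: [3.077, 0.06, -0.462]
force: [0.1, 0.7, -6.6]
finger_gap: 0.143
```

```bash
python3 t.py;python3 -c "
from plan import *
plan([(.4868,.3188,.2,-.464)],.035)
from chk import *
ovl('m_wrist')
im=optics.capture('side')[:,:,::-1]; cv2.imwrite('pics/m_side.png',cv2.resize(im[100:260,130:322],None,fx=4,fy=4,interpolation=cv2.INTER_CUBIC))"
```

```text
41.5 [0.4883 0.3197 0.2058] [0.5668 0.3558 1.6795 0.0188 1.1926 2.59  ] sum 0.0863 [ 0.001 -0.013 -0.025  0.     0.007  0.001]
now 41.5 [0.4883 0.3197 0.2058] [ 3.0768  0.0595 -0.462 ] gap 0.143 F [ 0.1  0.7 -6.6]
1 [[-0.0006, 0.0011, 0.0059, 0.002]]
[0.4883 0.3197 0.2058] [ 3.0768  0.0595 -0.462 ] F [ 0.1  0.7 -6.6] 0.143 41.5
```

View pics/m_wrist.png

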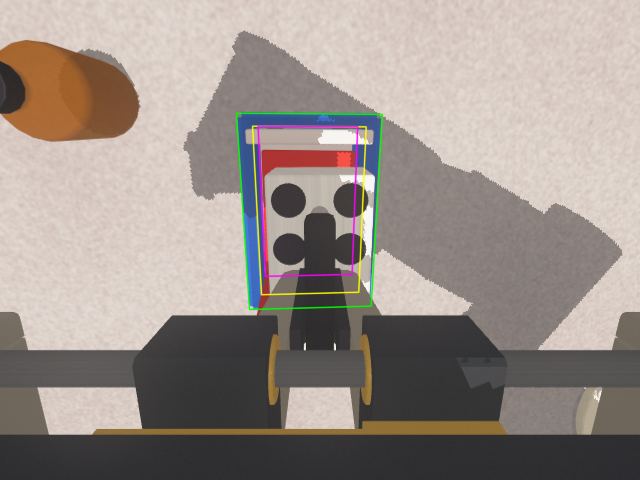

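View pics/m_side.png

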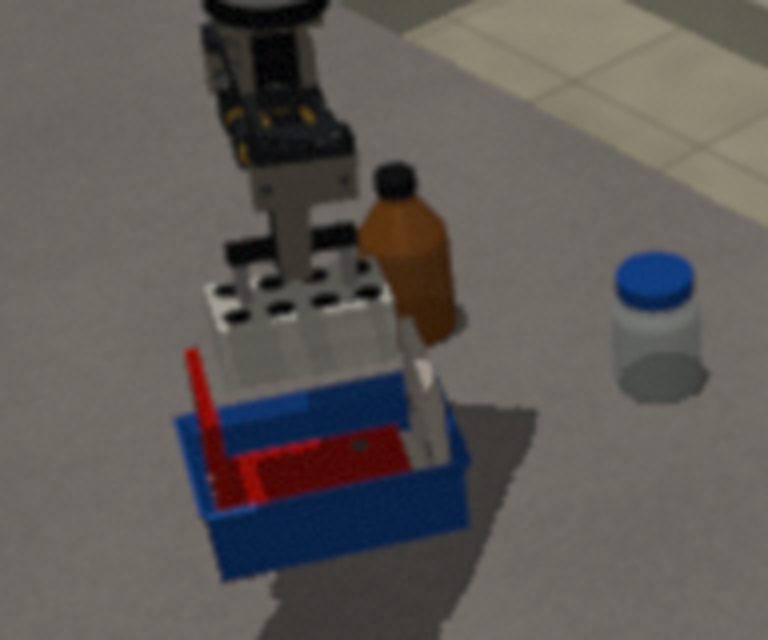

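move_arm(
  motion=[
    [0.003,-0.003,0.025,0],
    [0,0,0.01,0],
    [0,0,0.004,0],
    [0,0,0,0],
  ],
)

```text
time: 42.1
position: [0.4917, 0.3214, 0.1705]
orientation: [3.083, 0.056, -0.462]
force: [0.0, -0.3, -5.8]
finger_gap: 0.148
```

```bash
cat > bf.py <<'E'
from plan import *
s=sensors.state(); d=s['position'][:2]-[.4868,.3188]; a=-.464
print('boxframe x,y',d@[np.cos(a),np.sin(a)],d@[-np.sin(a),np.cos(a)],'ori',s['orientation'].round(3),'F',s['force'].round(1))
E
python3 t.py;python3 bf.py; python3 -c "
from chk import *
ovl('n_wrist')
im=optics.capture('side')[:,:,::-1]; cv2.imwrite('pics/n_side.png',cv2.resize(im[100:260,130:322],None,fx=4,fy=4,interpolation=cv2.INTER_CUBIC))"
```

```text
42.1 [0.4917 0.3214 0.1705] [0.566  0.3942 1.7077 0.0193 1.1185 2.5879] sum 0.0788 [ 0.002 -0.007 -0.01   0.002  0.004 -0.002]
boxframe x,y 0.0032602367601350882 0.004491442066463596 ori [ 3.083  0.056 -0.462] F [ 0.  -0.3 -5.8]
[0.4917 0.3214 0.1705] [ 3.0832  0.0556 -0.4619] F [ 0.  -0.3 -5.8] 0.148 42.1
```

View pics/n_side.png

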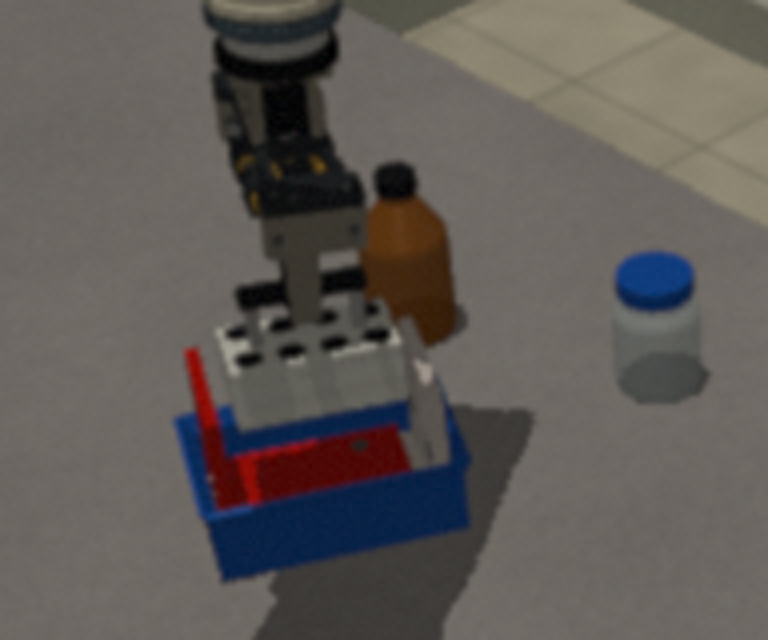

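move_arm(
  motion=[
    [0,0,-0.008,0],
    [0,0,-0.013,0],
    [0,0,-0.013,0],
    [0,0,-0.013,0],
    [0,0,-0.006,0],
    [0,0,0,0],
  ],
)

```text
time: 42.95
position: [0.4972, 0.3237, 0.2299]
orientation: [3.087, 0.053, -0.462]
force: [-0.3, 0.4, -7.0]
finger_gap: 0.149
```

```bash
python3 t.py;python3 bf.py
```

```text
42.95 [0.4972 0.3237 0.2299] [0.5644 0.3407 1.6434 0.0183 1.2315 2.5887] sum 0.074 [-0.001  0.001  0.005  0.     0.002 -0.001]
boxframe x,y 0.0071292255703078854 0.009047906964133934 ori [ 3.087  0.053 -0.462] F [-0.3  0.4 -7. ]
```

move_arm(
  motion=[
    [0,0,0.045,0],
    [0,0,0.015,0],
    [0,0,0.006,0],
    [0,0,0,0],
  ],
)

```text
time: 43.45
position: [0.4931, 0.3224, 0.1635]
orientation: [3.088, 0.053, -0.462]
force: [0.2, 0.1, -6.1]
finger_gap: 0.149
```

```bash
python3 t.py;python3 bf.py
```

```text
43.45 [0.4931 0.3224 0.1635] [0.5663 0.4013 1.7139 0.0195 1.0993 2.5877] sum 0.073 [-0.003 -0.007 -0.016 -0.001  0.003 -0.001]
boxframe x,y 0.003988340646460122 0.006031125531560502 ori [ 3.088  0.053 -0.462] F [ 0.2  0.1 -6.1]
```

move_arm(
  motion=[
    [0,0,0.022,0],
    [0,0,0.009,0],
    [0,0,0.003,0],
    [0,0,0,0],
  ],
)

```text
time: 43.95
position: [0.4934, 0.3233, 0.1328]
orientation: [3.094, 0.049, -0.461]
force: [0.7, 0.3, -6.9]
finger_gap: 0.147
```

```bash
python3 t.py;python3 bf.py; python3 -c "
from chk import *
ovl('o_wrist')
im=optics.capture('side')[:,:,::-1]; cv2.imwrite('pics/o_side.png',cv2.resize(im[100:260,130:322],None,fx=4,fy=4,interpolation=cv2.INTER_CUBIC))"
```

```text
43.95 [0.4934 0.3233 0.1328] [0.5672 0.4349 1.7397 0.0203 1.0336 2.5871] sum 0.0666 [-0.001 -0.007 -0.012  0.     0.003 -0.002]
boxframe x,y 0.003929312654155849 0.007005289996566619 ori [ 3.094  0.049 -0.461] F [ 0.7  0.3 -6.9]
[0.4934 0.3233 0.1328] [ 3.0937  0.0494 -0.4614] F [ 0.7  0.3 -6.9] 0.147 43.95
```

View pics/o_side.png

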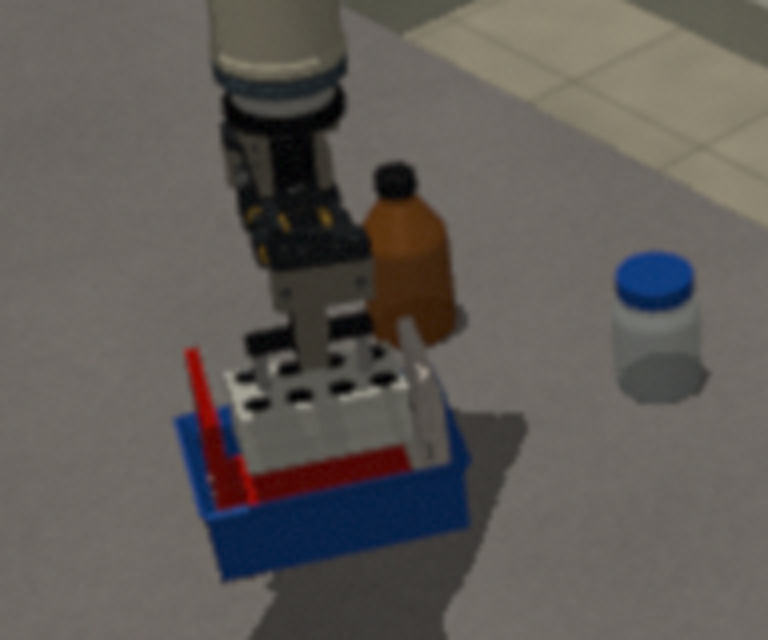

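View pics/o_wrist.png

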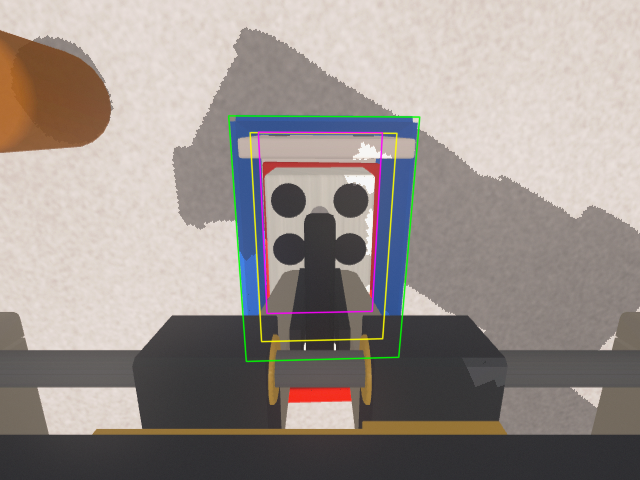

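move_arm(
  motion=[
    [-0.001,0.002,0.016,0],
    [0,0,0.006,0],
    [0,0,0.002,0],
    [0,0,0,0],
  ],
)

```text
time: 44.55
position: [0.4901, 0.3215, 0.1077]
orientation: [3.094, 0.049, -0.461]
force: [1.0, 0.7, -7.1]
finger_gap: 0.143
```

```bash
python3 t.py;python3 bf.py
```

```text
44.55 [0.4901 0.3215 0.1077] [0.5676 0.4608 1.7651 0.021  0.9816 2.5863] sum 0.0659 [ 0.001  0.001 -0.002  0.002 -0.002  0.   ]
boxframe x,y 0.0017313211253571963 0.003840483509300615 ori [ 3.094  0.049 -0.461] F [ 1.   0.7 -7.1]
```

move_arm(
  motion=[
    [0,0,0.004,0],
    [0,0,0.002,0],
    [0,0,0.001,0],
  ],
)

```text
time: 44.92
position: [0.49, 0.3216, 0.1007]
orientation: [3.095, 0.049, -0.461]
force: [-0.9, 0.1, -5.4]
finger_gap: 0.149
```

move_arm(
  motion=[
    [0,0,0.002,0],
    [0,0,0.001,0],
  ],
)

```text
time: 45.18
position: [0.4892, 0.3218, 0.1001]
orientation: [3.095, 0.05, -0.461]
force: [-3.2, -0.5, 2.2]
finger_gap: 0.144
```

```bash
python3 t.py;python3 bf.py
```

```text
45.17 [0.4892 0.3218 0.1001] [0.5684 0.4699 1.7709 0.0223 0.9664 2.5861] sum 0.0656 [ 0.003  0.001  0.     0.002 -0.    -0.002]
boxframe x,y 0.0008241054734350609 0.0038071555573670935 ori [ 3.095  0.05  -0.461] F [-3.2 -0.5  2.2]
```

Contact is starting. I'll press gently so the block levels itself.

move_arm(
  motion=[
    [0,0,0.002,0],
    [0,0,0.002,0],
  ],
)

```text
time: 45.42
position: [0.4892, 0.3218, 0.1]
orientation: [3.096, 0.049, -0.461]
force: [-7.4, -4.0, 15.7]
finger_gap: 0.15
```

```bash
python3 t.py;python3 bf.py; python3 -c "
from chk import *
im=optics.capture('side')[:,:,::-1]; cv2.imwrite('pics/p_side.png',cv2.resize(im[100:260,130:322],None,fx=4,fy=4,interpolation=cv2.INTER_CUBIC))"
```

```text
45.42 [0.4892 0.3218 0.1   ] [0.5685 0.4697 1.7716 0.022  0.9652 2.586 ] sum 0.0648 [-0.    -0.001  0.002 -0.001 -0.005 -0.   ]
boxframe x,y 0.0008248119261560133 0.003803829692475078 ori [ 3.096  0.049 -0.461] F [-7.4 -4.  15.7]
```

View pics/p_side.png

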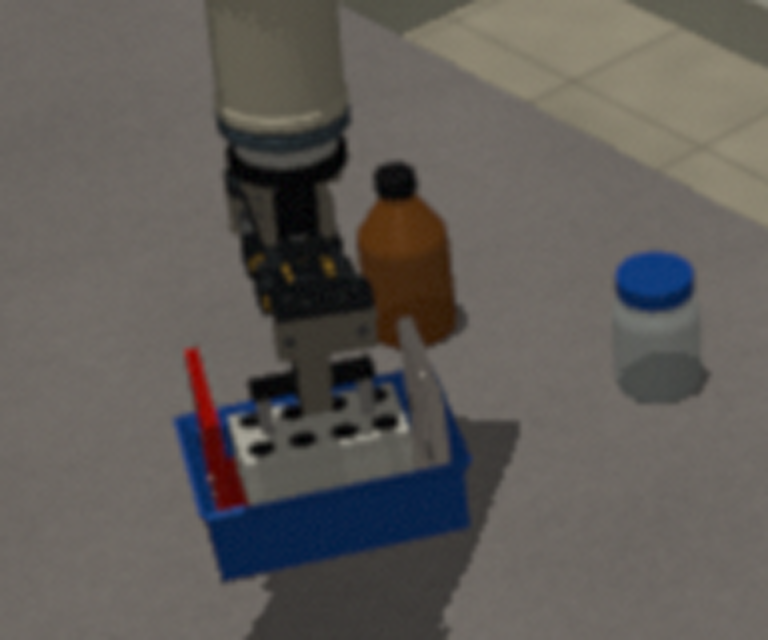

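move_arm(
  motion=[
    [0,0,0,0],
    [0,0,0,0],
    [0,0,0.001,0],
  ],
  claw=0,
  grip_force=4,
)

```text
time: 45.85
position: [0.4895, 0.3217, 0.1]
orientation: [3.096, 0.048, -0.461]
force: [-3.6, -3.4, 7.4]
finger_gap: 0.157
```

move_arm(
  motion=[
    [0,0,0,0],
    [0,0,0,0],
    [0,0,0,0],
    [0,0,0,0],
  ],
  claw=0.45,
)

```text
time: 46.35
position: [0.4907, 0.3226, 0.1004]
orientation: [3.099, 0.047, -0.461]
force: [0.5, 0.7, 0.9]
finger_gap: 0.45
```

```bash
python3 t.py;python3 bf.py; python3 -c "
from chk import *
ovl('q_wrist')
im=optics.capture('side')[:,:,::-1]; cv2.imwrite('pics/q_side.png',cv2.resize(im[100:260,130:322],None,fx=4,fy=4,interpolation=cv2.INTER_CUBIC))"
```

```text
46.35 [0.4907 0.3226 0.1004] [0.5683 0.4695 1.7705 0.0218 0.9627 2.586 ] sum 0.0611 [-0.001 -0.001 -0.002  0.003 -0.001 -0.001]
boxframe x,y 0.0018386338313700343 0.0051287984208275355 ori [ 3.099  0.047 -0.461] F [0.5 0.7 0.9]
[0.4907 0.3226 0.1004] [ 3.0985  0.0468 -0.4608] F [0.5 0.7 0.9] 0.45 46.35
```

View pics/q_wrist.png

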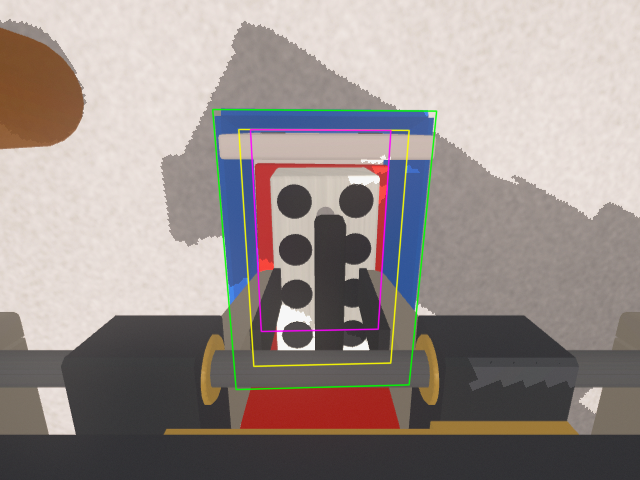

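move_arm(
  motion=[
    [0,0.002,-0.015,0],
    [0,0,-0.03,0],
    [0,0,-0.045,0],
    [0,0,-0.05,0],
    [0,0,-0.04,0],
    [0,0,-0.01,0],
    [0,0,0,0],
  ],
)

```text
time: 47.32
position: [0.5013, 0.3234, 0.3006]
orientation: [3.1, 0.046, -0.461]
force: [0.4, 0.1, -0.5]
finger_gap: 0.449
```

```bash
python3 t.py; python3 -c "
from chk import *
ovl('r_wrist')
x=wlook('tube_block_base',[.489,.3205,-.464],.026,'r2')
x=wlook('short_guard_base',[.478,.324,2.678],.016,'r3')
im=optics.capture('side')[:,:,::-1]; cv2.imwrite('pics/r_side.png',cv2.resize(im[100:260,130:322],None,fx=4,fy=4,interpolation=cv2.INTER_CUBIC))
im=optics.capture('top')[:,:,::-1]; cv2.imwrite('pics/r_top.png',im)"
```

```text
47.33 [0.5013 0.3234 0.3006] [0.5604 0.2812 1.5665 0.0176 1.3531 2.5867] sum 0.0593 [-0.001 -0.007  0.004  0.     0.003 -0.002]
[0.5013 0.3234 0.3006] [ 3.1001  0.0457 -0.4608] F [ 0.4  0.1 -0.5] 0.449 47.33
now 47.375 [0.5011 0.3233 0.3   ] [ 3.0994  0.0461 -0.4609]
[(0.9, 5129)]
tube_block_base [ 0.4884  0.3188 -0.4631] 0.028
now 47.475 [0.5006 0.3231 0.2987] [ 3.0974  0.0474 -0.4609]
[(0.71, 4445)]
short_guard_base [0.4795 0.3234 2.6609] 1.217
```

View pics/r_side.png

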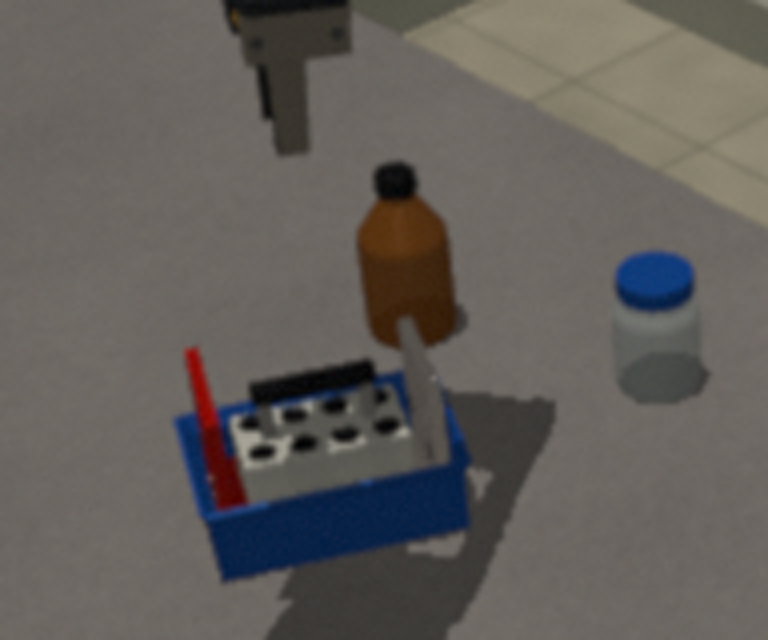

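View pics/r2_ov.png

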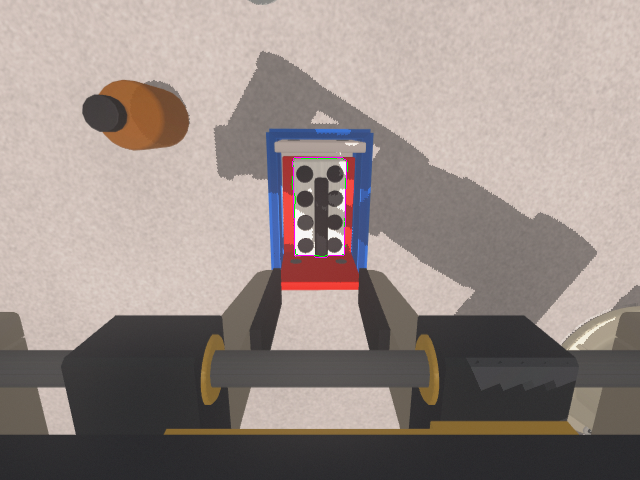

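View pics/r_top.png

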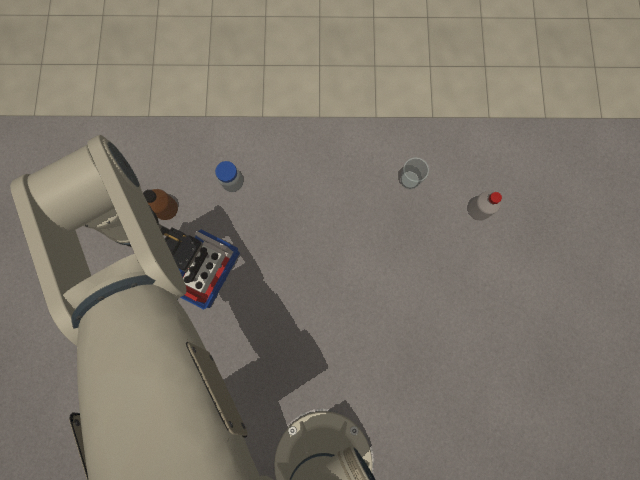

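```bash
python3 -c "
from bench import job
print(job.close_job())"
```

```text
the job is handed in; nothing more can be done
None
```

I packed the box in the order asked and handed the job in at about 47.6 s. The white long guard is on the box floor, the red short guard lies on its base, and the aluminium block is on top between the uprights. The uprights stand at opposite ends of the box. I lowered each part until it touched and let go only then.

**Final checks**
- **Block:** in the wrist view, the model drawn at its resting height (26 mm above the bench) matched the block well, with a mismatch of 0.028. It sits within 2 mm of the box centre.
- **White guard:** it matched as fully down just after I placed it, with a mismatch of 0.03. I did not re-measure it after the other parts went in.
- **Red guard:** the final fit failed because the block covers most of it (mismatch 1.2). I relied on its contact height and the camera views, which show it down and level.
- **Bystanders:** the bottles, jar and beaker showed no visible movement in the top and side views.
- **Gripper:** it was open and about 0.2 m clear of the parts.
- **Forces:** wrist force readings peaked at about 18 N, while pressing the block down.

**Tilt:** the wrist built up a tilt during fast moves, up to about 5.5 degrees while carrying the block and about 3.5 degrees when it was set down. The block and the red guard touched down slightly tilted. I pressed both gently, then let go; the block's last 2–3 mm of levelling happened as the grip opened.

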